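# Spin-dry the test slugs beside the microscope

### The arm

A 6-joint arm with a two-finger parallel gripper is mounted at the origin on the work surface. World frame = base frame: x ahead of the robot, y to its left, z up, the work surface at z = 0. Lengths are in m, angles in rad, forces in N, time in s.
With the tool pointing down it reaches from about 0.375 to 0.9 m from the base axis. Payload 3.1 kg.
Tool frame: the origin (TCP) lies midway between the tips of the shut fingers; the grasp point (between the pads) lies 19 mm behind it; x points along the fingers, z is the direction in which the jaws open and shut, and the axes are right-handed (so a half turn about x gives the same grasp; the last joint's range is limited). The gripper opens to 85 mm and grips with 20 to 120 N. Pads are 22 mm wide; open, the fingers measure 114 mm over their backs; the gripper's body (76 mm by 85 mm) begins 54 mm behind the grasp point. The pads swing forward as they close: fully open they stand 13 mm farther back than shut.
Start: joints at [-1.349, 0.527, 1.433, -0, 1.181, -0.178], TCP at [0.244, -0.575, 0.231] pointing down, gripper open.
Joint ranges: [-3.08, 3.08], [-0.75, 2.2], [0.22, 2.44], [-1.43, 4.57], [0, 2.65], [-2.85, 2.85]. Speed limits (rad/s): [2.79, 2.79, 3.14, 3.14, 3.14, 3.14].

### API

Orientations are given as a unit quaternion [x, y, z, w].
In Python, from station import status, snapshot, camera_params, ticket gives the robot as it stands.
- The arm moves only by the tool arm_command, never from a script. Its argument "series" is a list that holds one entry, the list of rows, each a list of 4 numbers: the shift along the tool's x, y, z in mm, then the turn about the tool's x in rad. A call has 1 to 10 rows; each row shifts and turns the commanded pose from where the row before left it, along the tool's axes as they then stand; what a row does not reach is not made up. A row lasts 1/10 s, in which the tool goes at most 50 mm and 8.59 degrees, less where a joint would pass 70% of its speed; a pose out of reach is approached as far as the arm can. A call is refused whole if a number of a shift passes 50 or a number of a turn 0.15, either way. A call with a gripper value outside its range is refused whole. "jaw" is the opening in per cent of the stroke, from 0 (shut) to 100 (fully open), set as the call begins (left out, the last holds). The fingers move at their own pace and stop on an object; "force" is the grip in N (left out, the last holds). Time passes only in rows, so rows that do not move let the fingers close. It gives the time, the measured TCP pose, the force and the opening at its end, in the units of the state.
- status.sense(): the state, without advancing time (a new reading comes with each control period).
- snapshot(name): name is "scene" or "top" or "wrist"; returns the picture (480x640x3 uint8, red, green, blue); there is no depth.
- camera_params(name): a dict with "fovy" (degrees; the focal length in pixels is half the picture's height over the tangent of half this angle, whatever the lens; pixels are square), "cx", "cy" (the principal point, pixels), "k1" (the pictures are not rectified: a ray, as slopes to the right and down, at radius r is drawn at 1 + k1 r^2 times it, then the intrinsics apply), "extrinsics" (4x4, takes a point from camera to world coordinates); the wrist camera has in their place "mount" (4x4, takes a point from camera to tool coordinates, whose origin is the TCP and whose axes are the tool frame's). Camera axes: x right, y down, z forward; pixel columns grow to the right and rows downward; lengths in m; the calibration is good to about 2 mm. A picture is of the moment at which its call begins: read the wrist's pose just before it. camera_params takes no time and is no camera call.
- ticket.sign_off(): hands the job in, once; it reports no verdict.
The state is a dict: "t": time; "q": joint angles; "qd": joint speeds; "tau": joint torques, N m; "tcp_pos": TCP position; "tool_rot": TCP orientation; "force": force on the tool from outside, world axes, zero at the start; "ft_torque": the same for the moment, N m; "finger_gap": opening from 0.0 (shut) to 1.0 (fully open).
Only numpy, scipy, OpenCV 4.12 (cv2) and the standard library are available. Lean on these libraries where they do the work, as an engineer would, in place of code of your own. Each camera call takes 0.05 s, during which the arm holds its last target. There are 200 camera calls.

### The job

Pour all eight metal slugs from the blue beaker into the steel basket of the hand spin dryer, and stand the empty beaker upright on the round black mat. Then turn the basket by its black crank pin one full turn counter-clockwise seen from above, past the red index mark again, and let go, without disturbing the jar, plant, mouse or bottle.

Things in the scene. Friction and masses are not known exactly. Their poses are not given: they have to be found in the camera images.
- beaker: Blue open plastic beaker, 95 mm tall, slightly conical: outer diameter 50 mm at the foot, 60 mm at the rim; wall 3 mm, floor 4 mm thick; 80 to 150 g. Stands upright on the table, holding the eight slugs up to about 50 mm height; the last slide out only when it is tipped some 130 degrees or shaken. Origin: centre of its underside, z along its axis towards the mouth.
- slug0: Short round metal slug (steel), diameter 17 mm, length 15 mm, 22 g. Starts in the beaker. Origin: its centre, z along its axis.
- slug1: Short round metal slug (brass), diameter 17 mm, length 15 mm, 22 g. Starts in the beaker. Origin: its centre, z along its axis.
- slug2: Short round metal slug (steel), diameter 17 mm, length 15 mm, 22 g. Starts in the beaker. Origin: its centre, z along its axis.
- slug3: Short round metal slug (brass), diameter 17 mm, length 15 mm, 22 g. Starts in the beaker. Origin: its centre, z along its axis.
- slug4: Short round metal slug (steel), diameter 17 mm, length 15 mm, 22 g. Starts in the beaker. Origin: its centre, z along its axis.
- slug5: Short round metal slug (brass), diameter 17 mm, length 15 mm, 22 g. Starts in the beaker. Origin: its centre, z along its axis.
- slug6: Short round metal slug (steel), diameter 17 mm, length 15 mm, 22 g. Starts in the beaker. Origin: its centre, z along its axis.
- slug7: Short round metal slug (brass), diameter 17 mm, length 15 mm, 22 g. Starts in the beaker. Origin: its centre, z along its axis.
- mat: Round black rubber mat fixed to the table, diameter 110 mm, 4 mm thick. Origin: centre of its underside (table level).
- dryer: White base of the spin dryer, fixed to the table: flange of diameter 224 mm and 10 mm height, and a pedestal under the basket. A small red index mark lies on the flange along the base's own +x, 96 mm from the axis. Origin: on the vertical turning axis, at table level.
- basket (a joint): Angle of the round steel basket about the vertical axis, rad, counter-clockwise from above positive; 0 where the crank pin stands over the red mark. Starts between -0.35 and 0; a stop ends the travel at 6.75. Stays where it is left (friction 0.12 N m, about 1.3 N at the pin).
- basket_floor (a point): Centre of the basket's inner floor, on the axis, 55 mm above the table. Basket: rim 120 mm above the table with outer diameter 148 mm, inner diameter 140 mm at the rim and 116 mm at the floor, wall 4 mm, inside depth 65 mm.
- crank_pin (a point): Point on the upright black crank pin, 155 mm above the table, 96 mm from the turning axis. The pin is round, diameter 16 mm, and stands from 116 mm to 182 mm above the table on a short arm (116 mm high, 18 mm wide, reaching 110 mm from the axis) at the basket's rim.
- jar: Bystander: amber jar with white lid, diameter 54 mm, 95 mm tall, near the beaker. Origin: centre of its underside.
- plant: Bystander: blue ceramic pot, diameter 76 mm at its top, 35 mm tall, with a stump of diameter 42 mm up to 95 mm and leaves up to 115 mm, near the mat. Origin: centre of its underside.
- mouse: Bystander: black computer mouse, 100 mm long along its x, 60 mm wide, 36 mm tall. Origin: centre of its underside.
- bottle: Bystander: glass bottle, diameter 60 mm, 160 mm tall, beyond the dryer. Origin: centre of its underside.

How it is judged:
By the outcome, as a careful person would: the job done as asked, in the order asked, and still so for the second after the job is handed in, with the robot touching nothing.
It also fails if it takes over 72 s, if anything falls off the work surface, if the arm or the gripper's body presses on something with over 40 N, if the wrist force passes 120 N, or if a joint passes its speed limit or range.

## Working session

There is one attempt and no reset: what is moved stays moved. The work goes in short steps, Python scripts to look and compute and a tool call to move; the robot and the scene stay as the last step left them, time stands still between calls to the robot, and variables do not carry over. Pictures are saved under pics/ and viewed, about 8 in all and at most 12, crops included, and the job is handed in when it is done.

Besides the shell and the picture viewer there is one more tool, called after ">>>" as name([rows], argument=value, ...), one row to a line, values as JSON. arm_command: Moves the arm, as the interface text tells. Its arguments: {"type":"object","properties":{"series":{"type":"array"},"jaw":{"type":"number"},"force":{"type":"number"}},"required":["series"]}

```bash
ls; mkdir -p pics; python3 - <<'E'
from station import status, snapshot, camera_params
import cv2
s=status.sense(); print({k:s[k] for k in('t','tcp_pos','tool_rot','finger_gap','force')})
for n in('scene','top','wrist'):
    print(n,camera_params(n))
    cv2.imwrite(f'pics/{n}0.png',snapshot(n)[:,:,::-1])
E
```

```text
pics
{'t': 0.0, 'tcp_pos': array([ 0.24371959, -0.57473528,  0.23032605]), 'tool_rot': array([ 0.39100545,  0.59007875, -0.38992962,  0.58896238]), 'finger_gap': 0.9968220317193883, 'force': array([ 0.31143198, -0.59132414,  0.04253845])}
scene {'fovy': 55.238570097576634, 'cx': 323.90834732926504, 'cy': 242.25577088508936, 'k1': -0.07954036541365651, 'extrinsics': array([[-0.40645353,  0.59566835, -0.6928021 ,  1.27410401],
       [ 0.913579  ,  0.25417379, -0.31744148,  0.30721104],
       [-0.01299771, -0.76195466, -0.64749993,  0.77102409],
       [ 0.        ,  0.        ,  0.        ,  1.        ]])}
top {'fovy': 49.92969022533912, 'cx': 323.70164549043994, 'cy': 238.93854265634758, 'k1': -0.0030784658723624356, 'extrinsics': array([[-0.02842626, -0.99593748,  0.08544289,  0.48539587],
       [-0.99948728,  0.02957915,  0.01225729, -0.02914107],
       [-0.01473482, -0.08505065, -0.99626767,  1.25928512],
       [ 0.        ,  0.        ,  0.        ,  1.        ]])}
wrist {'fovy': 69.57567611185229, 'cx': 326.9147161739465, 'cy': 232.86855884011518, 'k1': 0.016500438247370533, 'mount': array([[-8.01851204e-04, -2.62501028e-01,  9.64931380e-01,
        -1.41496603e-01],
       [ 3.46669966e-04, -9.64931705e-01, -2.62500828e-01,
         6.64358912e-02],
       [ 9.99999618e-01,  1.24026123e-04,  8.64732872e-04,
        -4.32632409e-04],
       [ 0.00000000e+00,  0.00000000e+00,  0.00000000e+00,
         1.00000000e+00]])}
```

View pics/top0.png

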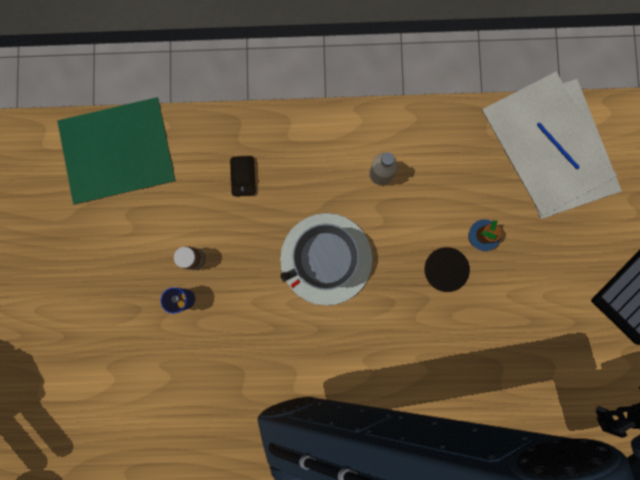

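View pics/scene0.png

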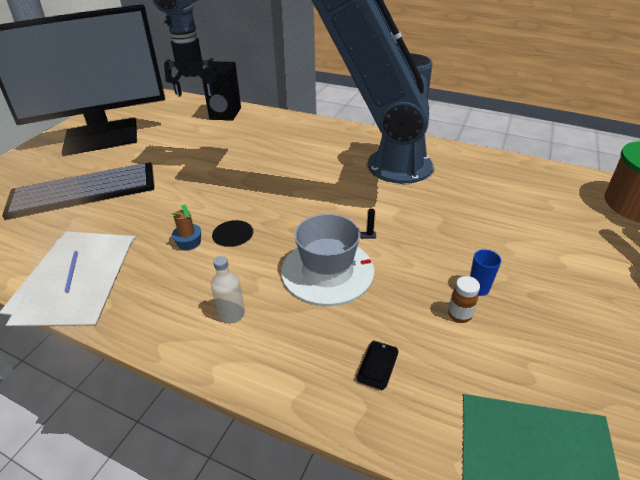

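The top view shows the beaker at (177,300), jar (187,258), mouse (243,175), dryer (326,258), crank pin (~289,275), red mark (295,282), bottle (385,168), mat (447,270) and plant (487,235). The scene view matches: beaker (484,272), pin (371,222), mat (232,233).

```bash
cat > h.py <<'E'
import cv2, numpy as np
from station import status, snapshot, camera_params
from scipy.spatial.transform import Rotation as R
def ray(n,uv):
    p=camera_params(n); f=240/np.tan(np.radians(p['fovy']/2))
    K=np.array([[f,0,p['cx']],[0,f,p['cy']],[0,0,1]])
    if n=='wrist':
        s=status.sense(); T=np.eye(4); T[:3,:3]=R.from_quat(s['tool_rot']).as_matrix(); T[:3,3]=s['tcp_pos']; E=T@p['mount']
    else: E=p['extrinsics']
    x=cv2.undistortPoints(np.array([[uv]],float),K,np.array([p['k1'],0,0,0,0]))[0,0]
    return E[:3,3],E[:3,:3]@np.array([x[0],x[1],1])
def onz(n,uv,z):
    o,d=ray(n,uv); return o+d*(z-o[2])/d[2]
def proj(n,P):
    p=camera_params(n); f=240/np.tan(np.radians(p['fovy']/2)); K=np.array([[f,0,p['cx']],[0,f,p['cy']],[0,0,1]])
    E=np.linalg.inv(p['extrinsics']); return cv2.projectPoints(np.array(P,float).reshape(-1,3),cv2.Rodrigues(E[:3,:3])[0],E[:3,3],K,np.array([p['k1'],0,0,0,0]))[0][:,0]
def blobs(im,lo,hi,box,amin=15):
    """HSV mask blobs in box u0,v0,u1,v1 -> contours"""
    m=cv2.inRange(cv2.cvtColor(im,cv2.COLOR_RGB2HSV),lo,hi); k=np.zeros_like(m); k[box[1]:box[3],box[0]:box[2]]=1
    c=cv2.findContours(m*k,cv2.RETR_EXTERNAL,cv2.CHAIN_APPROX_NONE)[0]
    return sorted([x for x in c if cv2.contourArea(x)>amin],key=cv2.contourArea,reverse=True)
def pose():
    s=status.sense(); M=R.from_quat(s['tool_rot']).as_matrix()
    print('t %.2f tcp'%s['t'],np.round(s['tcp_pos'],4),'x',M[:,0].round(3),'y',M[:,1].round(3),'z',M[:,2].round(3),'q',np.round(s['q'],3),'gap %.3f'%s['finger_gap'],'F',np.round(s['force'],1)); return s,M
E
python3 - <<'E'
from h import *
im=cv2.imread('pics/top0.png')[:,:,::-1].copy(); sc=cv2.imread('pics/scene0.png')[:,:,::-1].copy()
pose()
def fit(name,cs,z,n='top'):
    for c in cs[:2]:
        (u,v),r=cv2.minEnclosingCircle(c); x,y,w,h=cv2.boundingRect(c)
        print(name,n,'px',round(u,1),round(v,1),'r',round(r,1),'box',x,y,w,h,'->',onz(n,(u,v),z).round(4), 'dia', np.linalg.norm(onz(n,(x,v),z)-onz(n,(x+w,v),z)).round(4))
fit('beaker rim',blobs(im,(110,120,30),(130,255,255),(150,280,205,320)),.095)
fit('mat',blobs(im,(0,0,0),(180,255,45),(415,240,472,300)),.004)
fit('flange',blobs(im,(0,0,110),(180,60,255),(270,205,385,312)),.010)
fit('red',blobs(im,(0,150,80),(8,255,255),(270,260,310,300),3),.010)
fit('red',blobs(sc,(0,150,80),(8,255,255),(350,250,380,275),3),.010,'scene')
fit('lid',blobs(im,(0,0,110),(180,70,255),(165,240,215,275)),.095)
fit('plant',blobs(im,(90,60,30),(118,255,255),(460,210,510,260)),.035)
fit('mouse',blobs(im,(0,0,0),(180,255,45),(225,150,262,202)),.030)
fit('bottlecap',blobs(im,(100,40,60),(130,255,255),(370,145,405,175)),.160)
fit('pin top',blobs(im,(0,0,0),(180,255,45),(275,262,300,285)),.182)
c=blobs(sc,(0,0,0),(180,255,45),(360,200,380,245)); print(cv2.boundingRect(c[0]))
fit('beaker sc',blobs(sc,(110,120,30),(130,255,255),(465,245,505,300)),.0475,'scene')
E
```

```text
t 0.15 tcp [ 0.2437 -0.5749  0.2306] x [-0.     0.002 -1.   ] y [0.921 0.39  0.   ] z [ 0.39  -0.921 -0.002] q [-1.349  0.528  1.434  0.     1.181 -0.178] gap 1.000 F [-0.8 -0.1 -0.2]
beaker rim top px 174.2 299.6 r 13.3 box 161 288 27 25 -> [0.458  0.3259 0.095 ] dia 0.0612
mat top px 446.8 269.1 r 22.0 box 425 248 44 43 -> [ 0.5108 -0.3099  0.004 ] dia 0.1063
flange top px 326.5 257.4 r 24.0 box 309 234 42 48 -> [ 0.5474 -0.0192  0.01  ] dia 0.1018
flange top px 321.7 249.9 r 45.0 box 280 213 83 59 -> [ 0.566  -0.0081  0.01  ] dia 0.2016
red top px 295.0 283.0 r 4.2 box 292 280 7 7 -> [0.4878 0.0586 0.01  ] dia 0.0169
red scene px 365.5 261.5 r 4.5 box 361 260 10 4 -> [0.4862 0.0569 0.01  ] dia 0.0244
lid top px 183.6 256.7 r 10.6 box 174 247 21 21 -> [0.5543 0.3044 0.095 ] dia 0.0479
plant top px 484.2 235.2 r 15.5 box 469 220 30 30 -> [ 0.588  -0.3954  0.035 ] dia 0.071
mouse top px 242.9 175.8 r 20.8 box 231 157 25 39 -> [0.7503 0.1774 0.03  ] dia 0.0608
pin top top px 288.5 275.0 r 6.8 box 282 272 14 8 -> [0.5045 0.0597 0.182 ] dia 0.0293
pin top top px 297.5 267.0 r 5.2 box 296 262 4 11 -> [0.5206 0.0405 0.182 ] dia 0.0084
(361, 209, 14, 27)
beaker sc scene px 484.0 272.5 r 23.0 box 471 250 30 46 -> [0.4542 0.3295 0.0475] dia 0.0689
```

Beaker (0.457, 0.327), mat (0.511, -0.310), red mark (0.487, 0.058). The jar is 0.1 m beyond the beaker. Tool x points straight down and I can only turn about it, so I first test how the arm behaves at the edge of its reach by going up in free space.

>>> arm_command([
  [[-50, 0, 0, 0], [-50, 0, 0, 0], [-50, 0, 0, 0], [-50, 0, 0, 0], [-50, 0, 0, 0], [-50, 0, 0, 0], [-50, 0, 0, 0], [-50, 0, 0, 0], [-50, 0, 0, 0], [-50, 0, 0, 0]],
])

```text
t: 1.15
tcp_pos: [0.242, -0.5707, 0.7276]
tool_rot: [0.39, 0.588, -0.391, 0.591]
force: [22.1, -38.9, 109.8]
finger_gap: 0.996
```

```bash
python3 -c "
from h import *; pose()"
```

```text
t 1.15 tcp [ 0.242  -0.5707  0.7276] x [ 0.002 -0.004 -1.   ] y [0.921 0.39  0.   ] z [ 0.39  -0.921  0.004] q [-1.350e+00  4.770e-01  2.170e-01  1.000e-03  2.443e+00 -1.790e-01] gap 0.996 F [ 22.1 -38.9 109.8]
```

>>> arm_command([
  [[0, 0, 0, 0], [-8, 0, 0, 0], [-12, 0, 0, 0], [-12, 0, 0, 0], [-12, 0, 0, 0], [-8, 0, 0, 0], [0, 0, 0, 0]],
])

```text
t: 1.85
tcp_pos: [0.2329, -0.5493, 0.7507]
tool_rot: [0.386, 0.582, -0.395, 0.597]
force: [0.1, 0.3, -0.6]
finger_gap: 0.998
```

```bash
python3 -c "
from h import *; pose()"
```

```text
t 1.85 tcp [ 0.2329 -0.5493  0.7507] x [ 0.009 -0.023 -1.   ] y [ 0.921  0.39  -0.001] z [ 0.39  -0.921  0.024] q [-1.359  0.438  0.218  0.006  2.461 -0.184] gap 0.998 F [ 0.1  0.3 -0.6]
```

>>> arm_command([
  [[10, 20, -8, 0], [20, 40, -15, 0], [20, 45, -15, 0], [20, 45, -15, 0], [20, 45, -18, 0], [20, 40, -25, 0], [15, 30, -35, 0], [15, 25, -42, 0], [10, 25, -42, 0], [10, 25, -42, 0]],
])

```text
t: 2.85
tcp_pos: [0.4432, -0.1878, 0.5863]
tool_rot: [0.386, 0.583, -0.395, 0.596]
force: [0.3, 0.3, -0.6]
finger_gap: 1.0
```

>>> arm_command([
  [[0, 25, -42, 0], [0, 25, -42, 0], [0, 25, -42, 0], [0, 25, -42, 0], [0, 25, -42, 0], [0, 30, -40, 0], [0, 30, -30, 0], [0, 40, -20, 0], [0, 40, -10, 0], [0, 40, 0, 0]],
])

```text
t: 3.85
tcp_pos: [0.6034, 0.2176, 0.5807]
tool_rot: [0.386, 0.583, -0.393, 0.597]
force: [0.6, 0.7, 0.6]
finger_gap: 0.998
```

```bash
python3 -c "
from h import *; pose()"
```

```text
t 3.85 tcp [0.6034 0.2176 0.5807] x [ 0.01  -0.019 -1.   ] y [0.92  0.393 0.002] z [ 0.393 -0.919  0.021] q [ 0.182  0.397  0.74  -0.022  1.998  1.339] gap 0.998 F [0.6 0.7 0.6]
```

>>> arm_command([
  [[10, 40, 0, 0], [10, 40, 0, 0], [10, 30, 0, 0], [10, 20, 0, 0], [10, 20, 0, 0], [0, 20, 0, 0], [0, 20, 0, 0], [0, 20, 0, 0], [0, 20, 0, 0], [0, 20, 0, 0]],
])

```text
t: 4.85
tcp_pos: [0.7833, 0.2925, 0.4971]
tool_rot: [0.399, 0.573, -0.381, 0.606]
force: [-0.4, -0.4, -0.1]
finger_gap: 1.001
```

```bash
python3 -c "
from h import *; pose()"
```

```text
t 4.85 tcp [0.7833 0.2925 0.4971] x [ 0.052 -0.004 -0.999] y [0.919 0.391 0.047] z [ 0.39  -0.921  0.024] q [ 0.23   0.799  0.218 -0.018  2.075  1.39 ] gap 1.001 F [-0.4 -0.4 -0.1]
```

>>> arm_command([
  [[0, 30, 0, 0], [0, 40, 0, 0], [0, 50, 0, 0], [0, 50, 0, 0], [0, 50, 0, 0], [0, 50, 0, 0], [0, 50, 0, 0], [0, 50, 0, 0], [0, 50, 0, 0], [0, 50, 0, 0]],
])

```text
t: 5.85
tcp_pos: [0.9076, 0.3563, 0.4005]
tool_rot: [0.471, 0.511, -0.298, 0.654]
force: [0.0, 0.5, -1.2]
finger_gap: 0.997
```

```bash
python3 -c "
from h import *; pose()"
```

```text
t 5.85 tcp [0.9076 0.3563 0.4005] x [ 0.3    0.092 -0.95 ] y [0.871 0.379 0.312] z [ 0.388 -0.921  0.033] q [0.256 0.93  0.219 0.013 1.674 1.426] gap 0.997 F [ 0.   0.5 -1.2]
```

>>> arm_command([
  [[15, 48, 0, 0], [15, 48, 0, 0], [15, 48, 0, 0], [15, 48, 0, 0], [20, 48, 0, 0], [20, 48, 0, 0], [20, 48, 0, 0], [20, 48, 0, 0], [20, 48, 0, 0], [20, 48, 0, 0]],
])

```text
t: 6.85
tcp_pos: [1.0233, 0.4112, 0.3137]
tool_rot: [0.541, 0.432, -0.198, 0.693]
force: [0.1, -0.2, 0.4]
finger_gap: 0.996
```

```bash
python3 -c "
from h import *; pose()"
```

```text
t 6.85 tcp [1.0233 0.4112 0.3137] x [ 0.548  0.194 -0.814] y [0.743 0.335 0.58 ] z [ 0.385 -0.922  0.04 ] q [0.27  1.071 0.219 0.043 1.233 1.431] gap 0.996 F [ 0.1 -0.2  0.4]
```

>>> arm_command([
  [[10, 50, 0, 0], [10, 50, 0, 0], [10, 50, 0, 0], [10, 50, 0, 0], [10, 50, 0, 0], [10, 50, 0, 0], [10, 50, 0, 0], [10, 50, 0, 0], [10, 50, 0, 0], [10, 50, 0, 0]],
])

```text
t: 7.85
tcp_pos: [1.0524, 0.4348, 0.4468]
tool_rot: [0.598, 0.349, -0.097, 0.715]
force: [-0.3, -0.7, -1.0]
finger_gap: 1.0
```

```bash
python3 -c "
from h import *; pose()"
```

```text
t 7.85 tcp [1.0524 0.4348 0.4468] x [ 0.738  0.278 -0.615] y [0.556 0.267 0.787] z [ 0.383 -0.923  0.043] q [0.277 0.989 0.219 0.076 1.028 1.426] gap 1.000 F [-0.3 -0.7 -1. ]
```

>>> arm_command([
  [[25, 50, 0, 0], [25, 50, 0, 0], [25, 50, 0, 0], [25, 50, 0, 0], [25, 50, 0, 0], [25, 50, 0, 0], [25, 50, 0, 0], [25, 50, 0, 0], [25, 50, 0, 0], [25, 50, 0, 0]],
])

```text
t: 8.85
tcp_pos: [1.0708, 0.4505, 0.5531]
tool_rot: [0.638, 0.267, -0.003, 0.722]
force: [-0.4, 0.1, -0.0]
finger_gap: 0.997
```

```bash
python3 -c "
from h import *; pose()"
```

```text
t 8.85 tcp [1.0708 0.4505 0.5531] x [ 0.858  0.336 -0.389] y [0.345 0.186 0.92 ] z [ 0.381 -0.923  0.044] q [0.281 0.945 0.219 0.117 0.811 1.406] gap 0.997 F [-0.4  0.1 -0. ]
```

```bash
cat > fk.py <<'E'
import numpy as np
from scipy.optimize import least_squares
D=[([.527,1.433,1.181],(.2437,-.5747,.2304)),([.477,.217,2.443],(.242,-.5707,.7276)),([.438,.218,2.461],(.2329,-.5493,.7507)),([.397,.74,1.998],(.6034,.2176,.5807)),([.799,.218,2.075],(.7833,.2925,.4971)),([.93,.219,1.674],(.9076,.3563,.4005)),([1.071,.219,1.233],(1.0233,.4112,.3137)),([.989,.219,1.028],(1.0524,.4348,.4468)),([.945,.219,.811],(1.0708,.4505,.5531))]
def fk(p,q):
    a0,a2,d,e,h,L,q30=p; s=q[0]+q[1]; f=s-q30; w=s+q[2]
    return np.array([a0+a2*np.sin(q[0])+d*np.sin(f)+L*np.sin(w), h+a2*np.cos(q[0])+d*np.cos(f)+L*np.cos(w)])
def res(p): return np.concatenate([fk(p,q)-[np.hypot(x[0],x[1]),x[2]] for q,x in D]+[[0.003*(p[3])]])
S=least_squares(res,[0,.4,.4,0,.3,.25,0.1]); P=S.x
def ik(r,z,alpha):  # alpha: angle below horizontal
    g=lambda v: np.append(fk(P,v)-[r,z],(sum(v)-np.pi/2-alpha)*.3)
    s=least_squares(g,[.3,1.6,np.pi/2+alpha-1.9],bounds=([-.74,.225,.01],[2.19,2.43,2.64])); return s.x,np.abs(s.fun).max()
if __name__=='__main__':
    print(P.round(4),np.abs(S.fun).max())
    for r,z,n in((.56,.06,'beaker'),(.56,.2,'up'),(.46,.25,'pour'),(.6,.08,'mat'),(.49,.17,'pin'),(.65,.17,'farpin')):
        for al in(10,20,30,45): print(n,al,[np.round(v,3) for v in ik(r,z,np.radians(al))])
E
python3 fk.py
```

```text
[ 0.011   0.583   0.4085 -0.      0.2782  0.2964 -0.2853] 0.0011872485629095264Traceback (most recent call last):
  File "fk.py", line 15, in <module>
    for al in(10,20,30,45): print(n,al,[np.round(v,3) for v in ik(r,z,np.radians(al))])
                                                               ~~^^^^^^^^^^^^^^^^^^^^
  File "fk.py", line 11, in ik
    s=least_squares(g,[.3,1.6,np.pi/2+alpha-1.9],bounds=([-.74,.225,.01],[2.19,2.43,2.64])); return s.x,np.abs(s.fun).max()
    return func(*args, **kwargs)
    raise ValueError("Initial guess is outside of provided bounds")
ValueError: Initial guess is outside of provided bounds
```

```bash
sed -i 's/np.pi\/2+alpha-1.9\],bounds/.3],bounds/; s/,\.01\],\[2/,-2.6],[2/' fk.py; python3 fk.py
```

```text
[ 0.011   0.583   0.4085 -0.      0.2782  0.2964 -0.2853] 0.0011872485629095264
beaker 10 [array([ 1.419,  2.334, -2.007]), np.float64(0.0)]
beaker 20 [array([ 1.265,  2.365, -1.71 ]), np.float64(0.0)]
beaker 30 [array([ 1.085,  2.349, -1.34 ]), np.float64(0.0)]
beaker 45 [array([ 0.841,  2.25 , -0.735]), np.float64(0.0)]
up 10 [array([ 0.996,  2.43 , -1.678]), np.float64(0.012)]
up 20 [array([ 0.808,  2.427, -1.315]), np.float64(0.0)]
up 30 [array([ 0.615,  2.349, -0.87 ]), np.float64(0.0)]
up 45 [array([ 0.434,  2.189, -0.267]), np.float64(0.0)]
pour 10 [array([ 0.473,  2.43 , -0.967]), np.float64(0.074)]
pour 20 [array([ 0.358,  2.43 , -0.723]), np.float64(0.044)]
pour 30 [array([ 0.3  ,  2.43 , -0.562]), np.float64(0.022)]
pour 45 [array([ 0.202,  2.35 , -0.196]), np.float64(0.0)]
mat 10 [array([ 1.28 ,  2.271, -1.805]), np.float64(0.0)]
mat 20 [array([ 1.128,  2.286, -1.494]), np.float64(0.0)]
mat 30 [array([ 0.967,  2.259, -1.132]), np.float64(0.0)]
mat 45 [array([ 0.769,  2.151, -0.563]), np.float64(0.0)]
pin 10 [array([ 1.285,  2.43 , -2.034]), np.float64(0.066)]
pin 20 [array([ 0.802,  2.43 , -1.215]), np.float64(0.057)]
pin 30 [array([ 0.652,  2.43 , -0.915]), np.float64(0.029)]
pin 45 [array([ 0.507,  2.383, -0.533]), np.float64(0.0)]
farpin 10 [array([ 0.971,  2.22 , -1.445]), np.float64(0.0)]
farpin 20 [array([ 0.824,  2.198, -1.102]), np.float64(0.0)]
farpin 30 [array([ 0.693,  2.139, -0.738]), np.float64(0.0)]
farpin 45 [array([ 0.564,  2.   , -0.208]), np.float64(0.0)]
```

```bash
python3 - <<'E'
from h import *
for n,uv in(('stand L',(62,150)),('stand R',(137,142)),('kbL',(5,212)),('speaker',(222,118))): print(n,onz('scene',uv,0).round(3))
b=onz('scene',(100,140),0)
# monitor corners: intersect rays with vertical plane y=b.y
for nm,uv in(('TR',(148,5)),('BR',(165,95)),('BL',(18,124)),('TL',(0,15))):
    o,d=ray('scene',uv); print(nm,(o+d*(b[1]-.0-o[1])/d[1]).round(3))
E
```

```text
stand L [ 0.351 -1.147  0.   ]
stand R [ 0.203 -0.921  0.   ]
kbL [ 0.696 -1.007  0.   ]
speaker [-0.078 -0.739  0.   ]
TR [-0.157 -1.067  0.378]
BR [-0.141 -1.067  0.023]
BL [ 0.509 -1.067  0.19 ]
TL [ 0.432 -1.067  0.492]
```

>>> arm_command([
  [[-15, 0, 15, 0], [-25, -5, 30, 0], [-28, -12, 38, 0], [-28, -12, 38, 0], [-28, -12, 38, 0], [-28, -12, 38, 0], [-28, -12, 38, 0], [-28, -12, 38, 0], [-28, -12, 38, 0], [-28, -12, 38, 0]],
])

```text
t: 9.85
tcp_pos: [0.9416, 0.0189, 0.5792]
tool_rot: [0.638, 0.266, -0.004, 0.723]
force: [0.7, -0.3, -0.8]
finger_gap: 0.997
```

>>> arm_command([
  [[-28, -12, 38, 0], [-28, -12, 38, 0], [-28, -12, 38, 0], [-28, -12, 38, 0], [-28, -12, 38, 0], [-28, -12, 38, 0], [-28, -12, 38, 0], [-25, -10, 38, 0], [-15, -5, 38, 0], [-5, 0, 30, 0]],
])

```text
t: 10.85
tcp_pos: [0.842, -0.4264, 0.5982]
tool_rot: [0.638, 0.265, -0.006, 0.723]
force: [-0.6, 0.1, 0.6]
finger_gap: 1.0
```

```bash
python3 -c "
from h import *; pose()"
```

```text
t 10.85 tcp [ 0.842  -0.4264  0.5982] x [ 0.859  0.33  -0.391] y [0.347 0.187 0.919] z [ 0.376 -0.925  0.046] q [-0.87   0.684  0.641  1.091  1.372  0.313] gap 1.000 F [-0.6  0.1  0.6]
```

```bash
python3 - <<'E'
from h import *
for uv in((610,210),(639,220)): print(onz('scene',uv,0).round(3))
print(onz('scene',(630,150),.2).round(3),onz('top',(20,390),0).round(3))
E
```

```text
[-0.008  0.633  0.   ]
[0.009 0.711 0.   ]
[0.008 0.613 0.2  ] [0.249 0.73  0.   ]
```

>>> arm_command([
  [[0, 0, -25, 0], [0, 0, -40, 0], [0, 0, -49, 0], [0, 0, -49, 0], [0, 0, -49, 0], [0, 0, -49, 0], [0, 0, -49, 0], [0, 0, -49, 0], [0, 0, -49, 0], [0, 0, -49, 0]],
])

```text
t: 11.85
tcp_pos: [0.6681, 0.0014, 0.5782]
tool_rot: [0.637, 0.266, -0.004, 0.723]
force: [0.8, -0.1, 1.1]
finger_gap: 0.994
```

>>> arm_command([
  [[0, 0, -49, 0], [0, 0, -49, 0], [0, 0, -49, 0], [0, 0, -49, 0], [0, 0, -49, 0], [0, 0, -49, 0], [0, 0, -49, 0], [0, 0, -49, 0], [0, 0, -49, 0], [0, 0, -49, 0]],
])

```text
t: 12.85
tcp_pos: [0.5306, 0.3334, 0.5517]
tool_rot: [0.633, 0.277, -0.02, 0.722]
force: [1.2, 0.1, -0.4]
finger_gap: 1.004
```

>>> arm_command([
  [[0, 0, -49, 0], [0, 0, -49, 0], [0, 0, -49, 0], [0, 0, -49, 0], [0, 0, -49, 0], [0, 0, -40, 0], [10, 5, -30, 0], [13, 7, -20, 0], [13, 7, -20, 0], [13, 7, -20, 0]],
])

```text
t: 13.85
tcp_pos: [0.4629, 0.6463, 0.5343]
tool_rot: [0.63, 0.286, -0.026, 0.721]
force: [-0.2, 0.1, 0.6]
finger_gap: 1.001
```

```bash
python3 -c "
from h import *; pose()"
```

```text
t 13.85 tcp [0.4629 0.6463 0.5343] x [ 0.835  0.324 -0.445] y [0.398 0.204 0.894] z [ 0.381 -0.924  0.041] q [ 1.009  0.355  1.333 -0.979  0.698  2.695] gap 1.001 F [-0.2  0.1  0.6]
```

>>> arm_command([
  [[30, 0, -20, -0.12], [30, 0, -20, -0.12], [30, 0, -20, -0.12], [30, 0, -20, -0.12], [20, 0, -20, -0.12]],
])

```text
t: 14.35
tcp_pos: [0.5359, 0.7746, 0.4451]
tool_rot: [0.387, 0.281, 0.06, 0.876]
force: [-0.5, -0.0, -0.2]
finger_gap: 1.0
```

```bash
cat >> h.py <<'E'
def rows(d):  # world metres -> tool mm
    s,M=pose(); print((M.T@np.array(d)*1000).round(0))
E
python3 -c "
from h import *; rows((-.01,.049,0));rows((.02,.045,0)); rows((.015,.045,.015))"
```

```text
t 14.35 tcp [0.5359 0.7746 0.4451] x [ 0.835  0.322 -0.446] y [0.112 0.693 0.712] z [ 0.539 -0.644  0.543] q [ 1.018  0.65   1.053 -1.     0.699  2.119] gap 1.000 F [-0.5 -0.  -0.2]
[  7.  33. -37.]
t 14.35 tcp [0.5359 0.7746 0.4451] x [ 0.835  0.322 -0.446] y [0.112 0.693 0.712] z [ 0.539 -0.644  0.543] q [ 1.018  0.65   1.053 -1.     0.699  2.119] gap 1.000 F [-0.5 -0.  -0.2]
[ 31.  33. -18.]
t 14.35 tcp [0.5359 0.7746 0.4451] x [ 0.835  0.322 -0.446] y [0.112 0.693 0.712] z [ 0.539 -0.644  0.543] q [ 1.018  0.65   1.053 -1.     0.699  2.119] gap 1.000 F [-0.5 -0.  -0.2]
[ 20.  44. -13.]
```

>>> arm_command([
  [[14, 28, -16, 0], [14, 30, -18, 0], [14, 30, -18, 0], [12, 25, -14, 0], [10, 18, -9, 0], [10, 18, -9, 0], [10, 18, -9, 0], [15, 30, -15, 0], [20, 40, -20, 0], [20, 40, -20, 0]],
])

```text
t: 15.35
tcp_pos: [0.5551, 0.9879, 0.4659]
tool_rot: [0.402, 0.272, 0.104, 0.868]
force: [-0.4, -0.3, -0.6]
finger_gap: 1.001
```

>>> arm_command([
  [[20, 40, -20, 0], [20, 40, -20, 0], [20, 40, -20, 0], [20, 40, -20, 0], [20, 40, -20, 0], [20, 40, -20, 0]],
])

```text
t: 15.95
tcp_pos: [0.5061, 1.045, 0.4704]
tool_rot: [0.417, 0.262, 0.179, 0.851]
force: [-0.6, -0.2, 0.6]
finger_gap: 1.0
```

```bash
python3 -c "
from h import *; rows((.02,.045,0)); rows((-.01,.049,0))"
```

```text
t 15.95 tcp [0.5061 1.045  0.4704] x [ 0.798  0.523 -0.298] y [-0.085  0.588  0.805] z [ 0.596 -0.617  0.514] q [ 1.157  1.067  0.218 -0.795  0.818  1.803] gap 1.000 F [-0.6 -0.2  0.6]
[ 40.  25. -16.]
t 15.95 tcp [0.5061 1.045  0.4704] x [ 0.798  0.523 -0.298] y [-0.085  0.588  0.805] z [ 0.596 -0.617  0.514] q [ 1.157  1.067  0.218 -0.795  0.818  1.803] gap 1.000 F [-0.6 -0.2  0.6]
[ 18.  30. -36.]
```

>>> arm_command([
  [[22, 25, -36, 0], [22, 25, -36, 0], [22, 25, -36, 0], [22, 25, -36, 0], [22, 25, -36, 0], [22, 25, -36, 0], [22, 25, -36, 0], [22, 25, -36, 0]],
])

```text
t: 16.75
tcp_pos: [0.3691, 1.1396, 0.3775]
tool_rot: [0.429, 0.262, 0.26, 0.824]
force: [0.6, 0.4, -0.5]
finger_gap: 1.001
```

```bash
python3 -c "
from h import *; rows((.02,.045,0)); rows((-.01,.049,0))"
```

```text
t 16.75 tcp [0.3691 1.1396 0.3775] x [ 0.727  0.654 -0.208] y [-0.204  0.496  0.844] z [ 0.655 -0.571  0.495] q [ 1.294  1.194  0.219 -0.998  0.669  2.054] gap 1.001 F [ 0.6  0.4 -0.5]
[ 44.  18. -13.]
t 16.75 tcp [0.3691 1.1396 0.3775] x [ 0.727  0.654 -0.208] y [-0.204  0.496  0.844] z [ 0.655 -0.571  0.495] q [ 1.294  1.194  0.219 -0.998  0.669  2.054] gap 1.001 F [ 0.6  0.4 -0.5]
[ 25.  26. -35.]
```

>>> arm_command([
  [[26, 30, -30, 0], [26, 30, -30, 0], [26, 30, -30, 0], [26, 30, -30, 0], [26, 30, -30, 0], [26, 30, -30, 0], [26, 30, -30, 0]],
])

```text
t: 17.45
tcp_pos: [0.2649, 1.1832, 0.3765]
tool_rot: [0.433, 0.27, 0.33, 0.794]
force: [0.3, 0.7, -0.4]
finger_gap: 1.0
```

```bash
python3 -c "
from h import *; rows((.02,-.045,0.))"
```

```text
t 17.45 tcp [0.2649 1.1832 0.3765] x [ 0.637  0.758 -0.143] y [-0.291  0.407  0.866] z [ 0.714 -0.51   0.48 ] q [ 1.376  1.216  0.219 -1.074  0.574  2.141] gap 1.000 F [ 0.3  0.7 -0.4]
[-21. -24.  37.]
```

>>> arm_command([
  [[-10, -14, 24, 0.126], [-16, -17, 42, 0.126], [-16, -12, 45, 0.126], [-16, -8, 46, 0.126], [-16, -6, 46, 0], [-16, -6, 46, 0], [-16, -6, 46, 0], [-16, -6, 46, 0], [-16, -6, 46, 0], [-16, -6, 46, 0]],
])

```text
t: 18.45
tcp_pos: [0.5114, 0.868, 0.4754]
tool_rot: [0.546, 0.345, 0.247, 0.722]
force: [0.3, 0.3, 0.0]
finger_gap: 1.003
```

>>> arm_command([
  [[-16, -6, 46, 0], [-16, -6, 46, 0], [-16, -6, 46, 0], [-16, -6, 46, 0], [-16, -6, 46, 0], [-16, -6, 46, 0], [-16, -6, 46, 0]],
])

```text
t: 19.15
tcp_pos: [0.6246, 0.6233, 0.5265]
tool_rot: [0.56, 0.296, 0.172, 0.755]
force: [-0.4, -0.2, -0.0]
finger_gap: 1.0
```

```bash
python3 -c "
from h import *; s,M=pose(); rows(np.array([.75,.2,.4])-s['tcp_pos']);rows(np.array([.5,.33,.25])-s['tcp_pos'])"
```

```text
t 19.15 tcp [0.6246 0.6233 0.5265] x [ 0.765  0.591 -0.254] y [0.071 0.314 0.947] z [ 0.64  -0.743  0.199] q [ 0.658  0.418  1.41  -1.431  0.     2.795] gap 1.000 F [-0.4 -0.2 -0. ]
t 19.15 tcp [0.6246 0.6233 0.5265] x [ 0.765  0.591 -0.254] y [0.071 0.314 0.947] z [ 0.64  -0.743  0.199] q [ 0.658  0.418  1.41  -1.431  0.     2.795] gap 1.000 F [-0.4 -0.2 -0. ]
[-122. -244.  369.]
t 19.15 tcp [0.6246 0.6233 0.5265] x [ 0.765  0.591 -0.254] y [0.071 0.314 0.947] z [ 0.64  -0.743  0.199] q [ 0.658  0.418  1.41  -1.431  0.     2.795] gap 1.000 F [-0.4 -0.2 -0. ]
[-199. -363.   83.]
```

>>> arm_command([
  [[-4, 15, -40, -0.1], [-4, 20, -42, -0.1], [-4, 25, -40, -0.1], [-4, 30, -38, -0.1], [-4, 33, -36, -0.1], [-4, 36, -34, 0], [-4, 36, -34, 0], [-4, 36, -34, 0], [-4, 36, -34, 0], [-4, 36, -34, 0]],
])

```text
t: 20.15
tcp_pos: [0.3209, 0.9828, 0.6037]
tool_rot: [0.365, 0.246, 0.239, 0.865]
force: [1.1, 0.7, -0.0]
finger_gap: 1.004
```

```bash
python3 -c "
from h import *; rows((-.02,.04,0.02)); rows((-.04,.02,0.02))"
```

```text
t 20.15 tcp [0.3209 0.9828 0.6037] x [ 0.765  0.593 -0.252] y [-0.233  0.619  0.75 ] z [ 0.601 -0.515  0.612] q [ 1.318  0.743  0.615 -0.967  0.803  1.868] gap 1.004 F [ 1.1  0.7 -0. ]
[  3.  44. -20.]
t 20.15 tcp [0.3209 0.9828 0.6037] x [ 0.765  0.593 -0.252] y [-0.233  0.619  0.75 ] z [ 0.601 -0.515  0.612] q [ 1.318  0.743  0.615 -0.967  0.803  1.868] gap 1.004 F [ 1.1  0.7 -0. ]
[-24.  37. -22.]
```

>>> arm_command([
  [[2, 25, -14, 0], [2, 18, -10, 0], [2, 18, -10, 0], [2, 18, -10, 0], [3, 35, -18, 0], [3, 42, -22, 0], [3, 42, -22, 0], [3, 42, -22, 0], [3, 42, -22, 0], [3, 42, -22, 0]],
])

```text
t: 21.15
tcp_pos: [0.1489, 1.0807, 0.6454]
tool_rot: [0.378, 0.233, 0.307, 0.842]
force: [0.4, -0.5, -0.5]
finger_gap: 1.004
```

```bash
python3 -c "
from h import *; rows((-.01,.048,0.0)); rows((-.02,.04,0.02))"
```

```text
t 21.15 tcp [0.1489 1.0807 0.6454] x [ 0.703  0.693 -0.161] y [-0.34   0.526  0.78 ] z [ 0.625 -0.493  0.605] q [ 1.512  0.917  0.219 -0.968  0.931  1.77 ] gap 1.004 F [ 0.4 -0.5 -0.5]
[ 26.  29. -30.]
t 21.15 tcp [0.1489 1.0807 0.6454] x [ 0.703  0.693 -0.161] y [-0.34   0.526  0.78 ] z [ 0.625 -0.493  0.605] q [ 1.512  0.917  0.219 -0.968  0.931  1.77 ] gap 1.004 F [ 0.4 -0.5 -0.5]
[ 10.  43. -20.]
```

>>> arm_command([
  [[28, 20, -36, 0], [28, 20, -36, 0], [28, 20, -36, 0], [28, 20, -36, 0], [28, 20, -36, 0], [28, 20, -36, 0], [28, 20, -36, 0], [28, 20, -36, 0], [28, 20, -36, 0], [28, 20, -36, 0]],
])

```text
t: 22.15
tcp_pos: [0.0483, 1.1915, 0.4459]
tool_rot: [0.384, 0.234, 0.407, 0.795]
force: [0.8, -1.0, -0.1]
finger_gap: 1.0
```

```bash
python3 -c "
from h import *; rows((-.01,.048,-.01)); rows((0.02,-.04,0.02))"
```

```text
t 22.15 tcp [0.0483 1.1915 0.4459] x [ 0.559  0.827 -0.06 ] y [-0.468  0.374  0.801] z [ 0.684 -0.42   0.596] q [ 1.578  1.168  0.219 -1.217  0.646  2.109] gap 1.000 F [ 0.8 -1.  -0.1]
[ 35.  15. -33.]
t 22.15 tcp [0.0483 1.1915 0.4459] x [ 0.559  0.827 -0.06 ] y [-0.468  0.374  0.801] z [ 0.684 -0.42   0.596] q [ 1.578  1.168  0.219 -1.217  0.646  2.109] gap 1.000 F [ 0.8 -1.  -0.1]
[-23.  -8.  42.]
```

>>> arm_command([
  [[0, 0, 30, 0], [0, 0, 45, 0], [0, 0, 49, 0], [0, 0, 49, 0], [0, 0, 49, 0], [0, 0, 49, 0], [0, 0, 49, 0], [0, 0, 49, 0], [0, 0, 49, 0], [0, 0, 49, 0]],
])

```text
t: 23.15
tcp_pos: [0.3692, 0.9936, 0.7274]
tool_rot: [0.384, 0.233, 0.407, 0.795]
force: [0.3, 0.4, 0.6]
finger_gap: 0.997
```

>>> arm_command([
  [[0, 0, 45, 0], [-6, -20, 40, 0], [-6, -28, 37, 0], [-6, -28, 37, 0], [-6, -28, 37, 0], [-6, -28, 37, 0]],
])

```text
t: 23.75
tcp_pos: [0.5735, 0.821, 0.7611]
tool_rot: [0.384, 0.233, 0.407, 0.796]
force: [0.5, 0.1, 0.4]
finger_gap: 1.001
```

```bash
python3 -c "
from h import *; s,M=pose(); rows(np.array([.85,.55,.75])-s['tcp_pos'])"
```

```text
t 23.75 tcp [0.5735 0.821  0.7611] x [ 0.56   0.826 -0.059] y [-0.468  0.375  0.8  ] z [ 0.683 -0.421  0.597] q [0.797 0.513 0.794 0.512 0.368 0.436] gap 1.001 F [0.5 0.1 0.4]
t 23.75 tcp [0.5735 0.821  0.7611] x [ 0.56   0.826 -0.059] y [-0.468  0.375  0.8  ] z [ 0.683 -0.421  0.597] q [0.797 0.513 0.794 0.512 0.368 0.436] gap 1.001 F [0.5 0.1 0.4]
[ -68. -240.  296.]
```

>>> arm_command([
  [[-8, -29, 36, 0.08], [-8, -26, 39, 0.08], [-8, -23, 41, 0.08], [-8, -19, 43, 0.08], [-8, -15, 45, 0.08], [-8, -11, 46, 0.08], [-8, -8, 47, 0.08], [-8, -4, 47, 0.08], [-8, 0, 30, 0]],
])

```text
t: 24.65
tcp_pos: [0.8721, 0.531, 0.7576]
tool_rot: [0.615, 0.349, 0.31, 0.635]
force: [-0.0, -0.9, -0.3]
finger_gap: 0.998
```

```bash
python3 -c "
from h import *; s,M=pose(); rows(np.array([.5,.30,.3])-s['tcp_pos'])"
```

```text
t 24.65 tcp [0.8721 0.531  0.7576] x [ 0.564  0.824 -0.062] y [0.036 0.05  0.998] z [ 0.825 -0.565 -0.001] q [0.24  0.628 0.596 1.134 0.826 0.548] gap 0.998 F [-0.  -0.9 -0.3]
t 24.65 tcp [0.8721 0.531  0.7576] x [ 0.564  0.824 -0.062] y [0.036 0.05  0.998] z [ 0.825 -0.565 -0.001] q [0.24  0.628 0.596 1.134 0.826 0.548] gap 0.998 F [-0.  -0.9 -0.3]
[-372. -482. -176.]
```

>>> arm_command([
  [[-15, -20, -8, 0], [-23, -38, -15, 0], [-23, -39, -15, 0], [-23, -39, -15, 0], [-23, -39, -15, 0], [-23, -39, -15, 0], [-23, -39, -15, 0], [-23, -39, -15, 0], [-23, -39, -15, 0], [-23, -39, -15, 0]],
])

```text
t: 25.65
tcp_pos: [0.6122, 0.4128, 0.4026]
tool_rot: [0.614, 0.349, 0.313, 0.635]
force: [-0.0, 0.7, -1.0]
finger_gap: 1.0
```

>>> arm_command([
  [[-23, -39, -15, 0], [-23, -39, -15, 0], [-23, -39, -15, 0], [-23, -39, -15, 0], [-20, -35, -15, 0], [-10, -20, -10, 0], [0, 0, 0, 0]],
])

```text
t: 26.35
tcp_pos: [0.4673, 0.3491, 0.1952]
tool_rot: [0.616, 0.353, 0.309, 0.633]
force: [0.7, -0.0, 0.6]
finger_gap: 1.0
```

```bash
python3 -c "
from h import *; s,M=pose(); rows(np.array([.4705,.348,.2])-s['tcp_pos'])
cv2.imwrite('pics/top1.png',snapshot('top')[:,:,::-1]); w=snapshot('wrist');cv2.imwrite('pics/wrist1.png',w[:,:,::-1])"
```

```text
t 26.35 tcp [0.4673 0.3491 0.1952] x [ 0.559  0.826 -0.066] y [0.043 0.051 0.998] z [ 0.828 -0.561 -0.007] q [-0.023  1.059  2.351  2.141  1.65  -1.789] gap 1.000 F [ 0.7 -0.   0.6]
t 26.35 tcp [0.4673 0.3491 0.1952] x [ 0.559  0.826 -0.066] y [0.043 0.051 0.998] z [ 0.828 -0.561 -0.007] q [-0.023  1.059  2.351  2.141  1.65  -1.789] gap 1.000 F [ 0.7 -0.   0.6]
[1. 5. 3.]
```

View pics/wrist1.png

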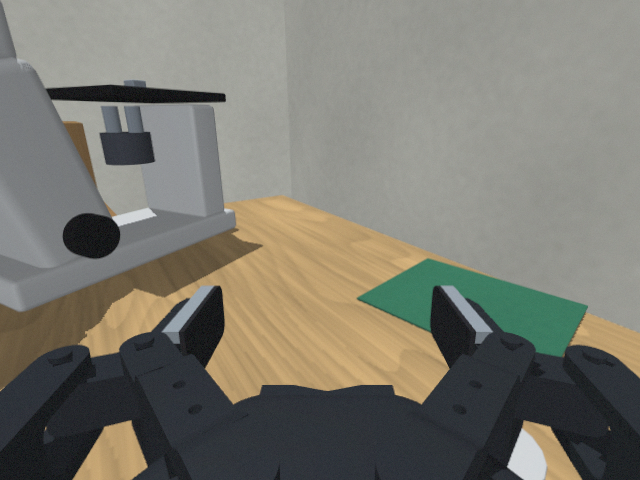

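The wrist view is level, with the open fingers at (195,310) and (465,310). The jar's white lid is at (525,455), and the beaker is hidden below the palm. Descending over the beaker.

>>> arm_command([
  [[3, -15, 3, 0], [2, -25, 0, 0], [2, -25, 0, 0], [2, -15, 0, 0], [0, 0, 0, 0]],
], jaw=94)

```text
t: 26.95
tcp_pos: [0.4742, 0.3514, 0.1195]
tool_rot: [0.614, 0.348, 0.314, 0.635]
force: [-0.4, 1.2, 0.5]
finger_gap: 0.942
```

```bash
python3 -c "
from h import *; s,M=pose(); rows(np.array([.4705,.348,.074])-s['tcp_pos'])
t=snapshot('top')[270:330,140:220]; c=snapshot('scene')[225:315,430:550]
cv2.imwrite('pics/c1.png',np.hstack([cv2.resize(t,(400,300)),cv2.resize(c,(400,300))])[:,:,::-1])"
```

```text
t 26.95 tcp [0.4742 0.3514 0.1195] x [ 0.56   0.826 -0.058] y [0.029 0.05  0.998] z [ 0.828 -0.561  0.004] q [-0.016  1.255  2.271  2.135  1.723 -1.898] gap 0.942 F [-0.4  1.2  0.5]
t 26.95 tcp [0.4742 0.3514 0.1195] x [ 0.56   0.826 -0.058] y [0.029 0.05  0.998] z [ 0.828 -0.561  0.004] q [-0.016  1.255  2.271  2.135  1.723 -1.898] gap 0.942 F [-0.4  1.2  0.5]
[ -2. -46.  -1.]
```

View pics/c1.png

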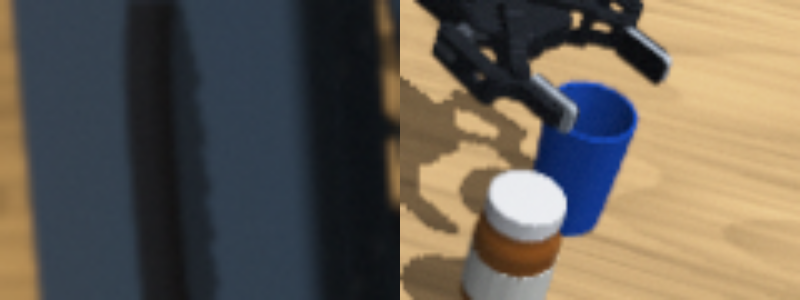

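The fingers straddle the beaker rim and the jar is clear. Going down and closing.

>>> arm_command([
  [[0, -16, 0, 0], [0, -16, 0, 0], [-1, -13, 0, 0], [0, 0, 0, 0]],
])

```text
t: 27.45
tcp_pos: [0.4714, 0.3477, 0.0749]
tool_rot: [0.614, 0.349, 0.313, 0.635]
force: [0.2, -0.2, -0.4]
finger_gap: 0.94
```

>>> arm_command([
  [[0, 0, 0, 0], [0, 0, 0, 0], [0, 0, 0, 0], [0, 0, 0, 0], [0, 0, 0, 0], [0, 0, 0, 0]],
], jaw=40, force=50)

```text
t: 28.05
tcp_pos: [0.4706, 0.3478, 0.0761]
tool_rot: [0.615, 0.349, 0.313, 0.634]
force: [-1.3, -0.9, 6.5]
finger_gap: 0.671
```

```bash
python3 -c "
from h import *; s,M=pose(); 
c=snapshot('scene')[225:315,430:550]
cv2.imwrite('pics/c2.png',cv2.resize(c,(480,360))[:,:,::-1])"
```

```text
t 28.05 tcp [0.4706 0.3478 0.0761] x [ 0.561  0.826 -0.056] y [0.032 0.047 0.998] z [ 0.827 -0.562 -0.   ] q [-0.027  1.364  2.231  2.115  1.757 -1.956] gap 0.671 F [-1.3 -0.9  6.5]
```

View pics/c2.png

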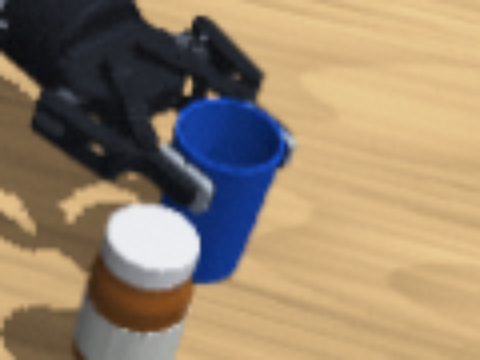

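Gap of 57 mm matches the beaker diameter at the pads. Lifting, and fixing the dryer axis from the first top picture.

>>> arm_command([
  [[0, 5, 0, 0], [0, 10, 0, 0], [0, 20, 0, 0], [0, 30, 0, 0], [0, 35, 0, 0], [0, 35, 0, 0], [0, 35, 0, 0], [0, 20, 0, 0], [0, 10, 0, 0]],
])

```text
t: 29.0
tcp_pos: [0.4765, 0.3579, 0.2761]
tool_rot: [0.614, 0.349, 0.312, 0.635]
force: [-1.1, 0.2, -2.4]
finger_gap: 0.674
```

```bash
python3 - <<'E'
from h import *
im=cv2.imread('pics/top0.png')[:,:,::-1].copy()
cs=[c for c in blobs(im,(0,0,95),(180,60,255),(270,205,385,312),10)]
h=cv2.convexHull(np.vstack(cs))[:,0]
P=np.array([onz('top',p,.01)[:2] for p in h])
A=np.c_[2*P,np.ones(len(P))]; 
for k in range(4):
    s=np.linalg.lstsq(A,(P**2).sum(1),rcond=None)[0]; r=np.sqrt(s[2]+s[0]**2+s[1]**2); e=np.abs(np.hypot(*(P-s[:2]).T)-r); m=e<np.quantile(e,.85); P,A=P[m],A[m]
print('flange',s[:2].round(4),'r',r.round(4)); c=s[:2]
red=np.array([.487,.0578]); print('red dist',np.linalg.norm(red-c).round(4),'az',np.degrees(np.arctan2(*(red-c)[::-1])).round(1))
# pin: column in scene, top & bottom; black arm in top
o,d=ray('scene',(371,211)); 
for z in(.18,.182): print('pin top scene',onz('scene',(371,211),z).round(4),np.linalg.norm(onz('scene',(371,211),z)[:2]-c).round(4))
for uv in((286,276),(288.5,275),(284,276)): p=onz('top',uv,.182); print('pin top',uv,p.round(4),np.linalg.norm(p[:2]-c).round(4))
pose()
E
```

```text
flange [ 0.5448 -0.0177] r 0.1114
red dist 0.0951 az 127.5
pin top scene [0.5065 0.0687 0.18  ] 0.0945
pin top scene [0.5091 0.0695 0.182 ] 0.0942
pin top (286, 276) [0.5025 0.065  0.182 ] 0.0928
pin top (288.5, 275) [0.5045 0.0597 0.182 ] 0.0873
pin top (284, 276) [0.5026 0.0692 0.182 ] 0.0965
t 29.00 tcp [0.4765 0.3579 0.2761] x [ 0.561  0.826 -0.06 ] y [0.033 0.051 0.998] z [ 0.827 -0.562  0.002] q [ 0.006  0.791  2.333  2.172  1.501 -1.558] gap 0.674 F [-1.1  0.2 -2.4]
```

>>> arm_command([
  [[-8, 8, 8, 0], [-18, 8, 18, 0], [-28, 6, 28, 0], [-32, 2, 32, 0], [-32, 0, 32, 0], [-32, 0, 32, 0], [-32, 0, 32, 0], [-28, 0, 28, 0], [-20, 0, 20, 0], [-12, 0, 12, 0]],
])

```text
t: 30.0
tcp_pos: [0.5433, 0.0205, 0.3121]
tool_rot: [0.614, 0.349, 0.31, 0.636]
force: [-0.5, 0.4, -2.5]
finger_gap: 0.677
```

```bash
python3 -c "
from h import *; s,M=pose(); rows(np.array([.544,.013,.2])-s['tcp_pos'])"
```

```text
t 30.00 tcp [0.5433 0.0205 0.3121] x [ 0.563  0.824 -0.063] y [0.034 0.052 0.998] z [ 0.825 -0.564  0.001] q [-0.793  0.671  2.045  1.369  1.593 -1.155] gap 0.677 F [-0.5  0.4 -2.5]
t 30.00 tcp [0.5433 0.0205 0.3121] x [ 0.563  0.824 -0.063] y [0.034 0.052 0.998] z [ 0.825 -0.564  0.001] q [-0.793  0.671  2.045  1.369  1.593 -1.155] gap 0.677 F [-0.5  0.4 -2.5]
[   1. -112.    5.]
```

>>> arm_command([
  [[0, -15, 2, 0], [0, -30, 2, 0], [0, -32, 1, 0], [0, -25, 0, 0.08], [0, -10, 0, 0.14], [0, 0, 0, 0.15], [0, 0, 0, 0.15], [0, 0, 0, 0.15], [0, 0, 0, 0.12], [0, 0, 0, 0.1]],
])

```text
t: 31.0
tcp_pos: [0.542, 0.0163, 0.2005]
tool_rot: [0.828, 0.451, 0.13, 0.306]
force: [0.1, 0.1, -3.6]
finger_gap: 0.675
```

>>> arm_command([
  [[0, 0, 0, 0.1], [0, 0, 0, 0.1], [0, 0, 0, 0.1], [0, 0, 0, 0.1], [0, 0, 0, 0.1], [0, 0, 0, 0.1], [0, 0, 0, 0.1], [0, 0, 0, 0.1], [0, 0, 0, 0.1], [0, 0, 0, 0.1]],
])

```text
t: 32.0
tcp_pos: [0.542, 0.0163, 0.2005]
tool_rot: [0.874, 0.458, -0.102, -0.128]
force: [0.6, -0.3, -2.3]
finger_gap: 0.674
```

>>> arm_command([
  [[0, 0, 0, 0.13], [0, 0, 0, 0.13], [0, 0, 0, 0.13], [0, 0, 0, 0.13], [0, 0, 0, 0.13], [0, 0, 0, 0.13], [0, 0, 0, 0.13], [0, 0, 0, 0]],
])

```text
t: 32.8
tcp_pos: [0.542, 0.0163, 0.2011]
tool_rot: [0.729, 0.367, -0.292, -0.498]
force: [-0.8, 0.2, -0.6]
finger_gap: 0.675
```

```bash
python3 -c "
from h import *; s,M=pose(); cv2.imwrite('pics/sc3.png',snapshot('scene')[:,:,::-1])"
```

```text
t 32.80 tcp [0.542  0.0163 0.2011] x [ 0.56   0.826 -0.06 ] y [ 0.245 -0.234 -0.941] z [-0.792  0.512 -0.334] q [-0.802  0.933  2.039  1.357  1.546  1.395] gap 0.675 F [-0.8  0.2 -0.6]
```

View pics/sc3.png

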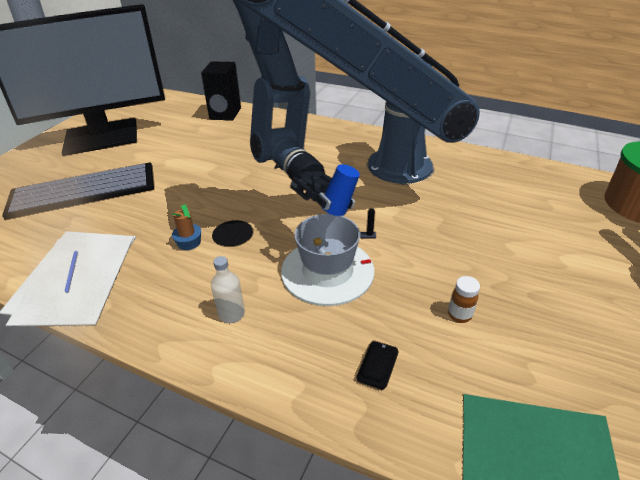

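The arm is holding the beaker upside down over the basket, and slugs are visible inside the basket at (320,243). The wrist load dropped from about 2.6 N to about 0.6 N. A short shake, then I'll turn it back and count.

>>> arm_command([
  [[0, 12, 0, 0.08], [0, -20, 0, 0], [0, 20, 0, 0], [0, -20, 0, 0], [0, 8, 0, -0.08], [0, -20, 0, 0], [0, -30, 0, -0.15], [0, -20, 0, -0.15], [0, 0, -20, -0.15], [0, 0, 0, -0.15]],
])

```text
t: 33.85
tcp_pos: [0.5381, 0.0241, 0.2791]
tool_rot: [0.846, 0.437, -0.167, -0.254]
force: [0.3, -0.3, -1.5]
finger_gap: 0.675
```

>>> arm_command([
  [[0, 0, 0, -0.15], [0, 0, 0, -0.15], [0, 0, 0, -0.15], [0, 0, 0, -0.15], [0, 0, 0, -0.15], [0, 0, 0, -0.15], [0, 0, 0, -0.15], [0, 0, 0, -0.15], [0, 0, 0, -0.15], [0, 0, 0, -0.15]],
])

```text
t: 34.85
tcp_pos: [0.537, 0.0249, 0.2777]
tool_rot: [0.793, 0.435, 0.175, 0.389]
force: [-0.5, -0.4, -0.2]
finger_gap: 0.673
```

```bash
python3 -c "
from h import *; s,M=pose(); print(np.degrees(np.arctan2(M[2,2],M[2,1])))
a=snapshot('scene')[195:315,260:400]; b=snapshot('top')[200:320,260:400]
cv2.imwrite('pics/c4.png',np.vstack([cv2.resize(x,(560,300),interpolation=2) if 0 else cv2.resize(x,(350,300),interpolation=cv2.INTER_CUBIC) for x in(a,b)])[:,:,::-1])"
```

```text
t 34.85 tcp [0.537  0.0249 0.2777] x [ 0.56   0.826 -0.06 ] y [ 0.554 -0.32   0.769] z [ 0.616 -0.464 -0.637] q [-0.796  0.753  2.069  1.362  1.576 -0.566] gap 0.673 F [-0.5 -0.4 -0.2]
-39.631370518596846
```

View pics/c4.png

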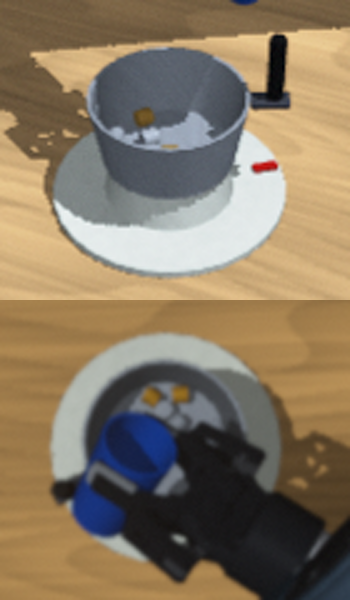

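Slugs sit inside the basket, none are seen outside it, and the beaker looks empty. Now upright, and over to the mat.

>>> arm_command([
  [[-15, 0, 0, -0.138], [-30, 0, 0, -0.138], [-35, 0, 0, -0.138], [-35, 0, 0, -0.138], [-35, 0, 0, -0.138], [-26, -4, 26, 0], [-25, -10, 36, 0], [-25, -14, 36, 0], [-22, -18, 36, 0], [-15, -18, 33, 0]],
])

```text
t: 35.95
tcp_pos: [0.5256, -0.2917, 0.2273]
tool_rot: [0.618, 0.351, 0.31, 0.631]
force: [-0.0, 0.3, -1.1]
finger_gap: 0.675
```

```bash
python3 -c "
from h import *; s,M=pose(); rows(np.array([.525,-.289,.080])-s['tcp_pos'])"
```

```text
t 35.95 tcp [ 0.5256 -0.2917  0.2273] x [ 0.562  0.825 -0.061] y [0.044 0.044 0.998] z [ 0.826 -0.563 -0.011] q [-1.154  0.941  1.512  1.087  1.863 -0.961] gap 0.675 F [-0.   0.3 -1.1]
t 35.95 tcp [ 0.5256 -0.2917  0.2273] x [ 0.562  0.825 -0.061] y [0.044 0.044 0.998] z [ 0.826 -0.563 -0.011] q [-1.154  0.941  1.512  1.087  1.863 -0.961] gap 0.675 F [-0.   0.3 -1.1]
[  11. -147.   -0.]
```

>>> arm_command([
  [[3, -20, 0, -0.011], [3, -35, 0, 0], [3, -35, 0, 0], [2, -28, 0, 0], [0, -15, 0, 0], [0, -8, 0, 0], [0, 0, 0, 0]],
])

```text
t: 36.65
tcp_pos: [0.5265, -0.2875, 0.0861]
tool_rot: [0.615, 0.349, 0.312, 0.634]
force: [-1.1, -0.4, 0.2]
finger_gap: 0.673
```

```bash
python3 -c "
from h import *; s,M=pose(); a=snapshot('scene')[150:290,150:330]
cv2.imwrite('pics/c5.png',cv2.resize(a,(720,560),interpolation=cv2.INTER_CUBIC)[:,:,::-1])"
```

```text
t 36.65 tcp [ 0.5265 -0.2875  0.0861] x [ 0.561  0.826 -0.059] y [0.034 0.049 0.998] z [ 0.827 -0.562 -0.001] q [-1.15   1.174  1.46   1.05   1.775 -1.134] gap 0.673 F [-1.1 -0.4  0.2]
```

View pics/c5.png

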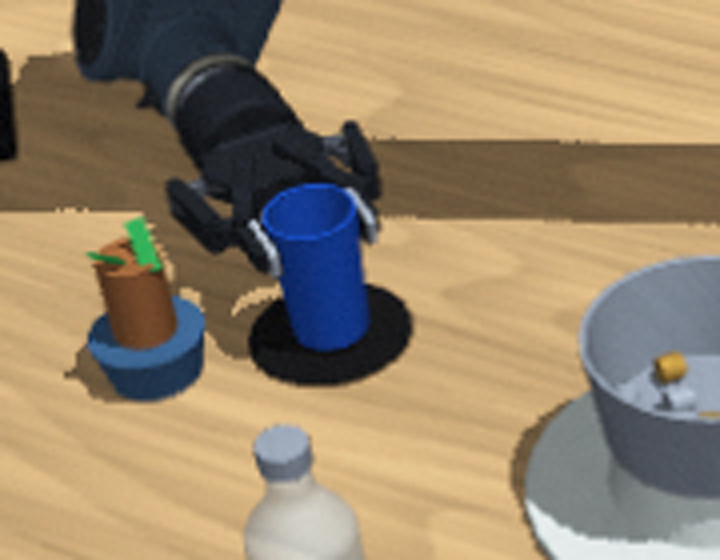

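The beaker is upright over the middle of the mat at (330,330) in the crop, empty, and clear of the plant. Setting it down.

>>> arm_command([
  [[0, -2, 0, 0], [0, -2, 0, 0], [0, -1, 0, 0], [0, 0, 0, 0]],
])

```text
t: 37.1
tcp_pos: [0.5264, -0.288, 0.0817]
tool_rot: [0.614, 0.349, 0.312, 0.635]
force: [-0.5, -0.1, 0.2]
finger_gap: 0.674
```

```bash
python3 -c "
from h import *; s,M=pose()"
```

```text
t 37.10 tcp [ 0.5264 -0.288   0.0817] x [ 0.561  0.826 -0.061] y [0.033 0.051 0.998] z [ 0.827 -0.562  0.001] q [-1.15   1.181  1.456  1.049  1.773 -1.139] gap 0.674 F [-0.5 -0.1  0.2]
```

>>> arm_command([
  [[0, -1, 0, 0], [0, -1, 0, 0], [0, 0, 0, 0]],
])

```text
t: 37.4
tcp_pos: [0.5263, -0.288, 0.0801]
tool_rot: [0.614, 0.349, 0.313, 0.635]
force: [-0.4, -0.7, 2.8]
finger_gap: 0.674
```

```bash
python3 -c "
from h import *; s,M=pose()"
```

```text
t 37.40 tcp [ 0.5263 -0.288   0.0801] x [ 0.561  0.826 -0.058] y [0.032 0.049 0.998] z [ 0.827 -0.562  0.001] q [-1.15   1.185  1.454  1.049  1.774 -1.14 ] gap 0.674 F [-0.4 -0.7  2.8]
```

Contact (2.8 N). Releasing and rising.

>>> arm_command([
  [[0, 0, 0, 0], [0, 0, 0, 0], [0, 0, 0, 0], [0, 10, 0, 0], [0, 25, 0, 0], [0, 35, 0, 0], [0, 40, 0, 0], [0, 40, 0, 0], [0, 30, 0, 0], [0, 20, 0, 0]],
], jaw=90)

```text
t: 38.4
tcp_pos: [0.533, -0.2775, 0.2822]
tool_rot: [0.613, 0.349, 0.312, 0.636]
force: [1.0, -1.3, -0.1]
finger_gap: 0.902
```

```bash
python3 - <<'E'
from h import *
s,M=pose(); t=snapshot('top'); c=snapshot('scene'); cv2.imwrite('pics/top6.png',t[:,:,::-1]); cv2.imwrite('pics/sc6.png',c[:,:,::-1])
C=np.array([.545,-.018])
k=blobs(c,(0,0,0),(180,255,50),(358,200,382,245))[0][:,0]; top=k[k[:,1]<225]; print('pin px',top.min(0),top.max(0))
u=(top[:,0].min()+top[:,0].max()+1)/2; 
o,d=ray('scene',(u,222.)) # vertical plane through pin column: find point at radius .096 from C
n=np.cross(ray('scene',(u,215.))[1],ray('scene',(u,228.))[1])[:2]; n/=np.linalg.norm(n); dd=n@(o[:2]-C)
for sg in(1,-1):
    p=C+n*dd+sg*np.array([-n[1],n[0]])*np.sqrt(.096**2-dd**2); print('pin cand',p.round(4),np.degrees(np.arctan2(*(p-C)[::-1])).round(1))
# beaker on mat
b=blobs(c,(110,120,30),(130,255,255),(205,180,265,260)); print('beaker scene box',cv2.boundingRect(b[0]))
b=blobs(t,(110,120,30),(130,255,255),(410,230,480,300)); print([cv2.boundingRect(x) for x in b])
(u2,v2),r=cv2.minEnclosingCircle(b[0]); print('beaker rim top',onz('top',(u2,v2),.099).round(4))
pin=np.array([.506,.069]); rows(np.array([*(pin+.02*M[:2,0]),.29])-s['tcp_pos'])
E
```

```text
t 38.40 tcp [ 0.533  -0.2775  0.2822] x [ 0.561  0.826 -0.061] y [0.031 0.053 0.998] z [ 0.827 -0.561  0.004] q [-1.134  0.849  1.532  1.123  1.884 -0.903] gap 0.902 F [ 1.  -1.3 -0.1]
pin px [368 209] [374 224]
pin cand [0.5911 0.0662] 61.3
pin cand [0.4563 0.0186] 157.6
beaker scene box (216, 198, 27, 42)
[(436, 253, 33, 28)]
beaker rim top [ 0.5113 -0.3006  0.099 ]
t 38.50 tcp [ 0.5332 -0.2778  0.2823] x [ 0.561  0.826 -0.062] y [0.03  0.055 0.998] z [ 0.828 -0.561  0.007] q [-1.134  0.848  1.531  1.122  1.883 -0.905] gap 0.902 F [ 1.2 -0.7 -0. ]
[ 290.   27. -217.]
```

>>> arm_command([
  [[18, 2, -13, 0], [32, 3, -24, 0], [38, 3, -29, 0], [38, 3, -29, 0], [38, 3, -29, 0], [38, 3, -29, 0], [36, 3, -27, 0], [28, 3, -20, 0], [16, 2, -11, 0], [7, 1, -6, 0]],
], jaw=80)

```text
t: 39.5
tcp_pos: [0.5154, 0.0863, 0.287]
tool_rot: [0.615, 0.351, 0.312, 0.634]
force: [-0.2, -0.5, 0.2]
finger_gap: 0.803
```

```bash
python3 - <<'E'
from h import *
s,M=pose(); c=snapshot('scene')
k=blobs(c,(0,0,0),(180,255,50),(358,200,382,245)); print([cv2.boundingRect(x) for x in k])
pin=np.array([.506,.069]); rows(np.array([*(pin+.02*M[:2,0]),.177])-s['tcp_pos'])
a=c[130:290,290:450]; cv2.imwrite('pics/c7.png',cv2.resize(a,(560,560),interpolation=cv2.INTER_CUBIC)[:,:,::-1])
E
```

```text
t 39.50 tcp [0.5154 0.0863 0.287 ] x [ 0.559  0.827 -0.06 ] y [0.035 0.049 0.998] z [ 0.829 -0.56  -0.002] q [-0.72   0.73   2.188  1.434  1.54  -1.347] gap 0.803 F [-0.2 -0.5  0.2]
[(361, 209, 14, 27)]
t 39.55 tcp [0.5151 0.0865 0.2872] x [ 0.558  0.828 -0.06 ] y [0.035 0.049 0.998] z [ 0.829 -0.559 -0.002] q [-0.72   0.73   2.188  1.434  1.54  -1.347] gap 0.798 F [-1.  -0.1 -0. ]
[   7. -110.    2.]
```

View pics/c7.png

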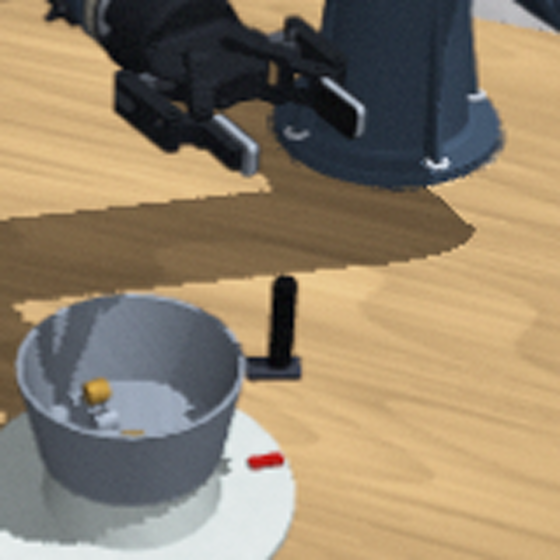

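The open jaws are above the pin (crop (285,310)). Descending over it, then gripping lightly.

>>> arm_command([
  [[2, -18, 1, 0], [3, -30, 1, 0], [2, -30, 0, 0], [1, -20, 0, 0], [0, -12, 0, 0], [0, 0, 0, 0]],
])

```text
t: 40.15
tcp_pos: [0.5197, 0.0822, 0.1749]
tool_rot: [0.615, 0.349, 0.311, 0.635]
force: [0.7, -0.1, 0.6]
finger_gap: 0.799
```

>>> arm_command([
  [[0, 0, 0, 0], [0, 0, 0, 0], [0, 0, 0, 0], [0, 0, 0, 0], [0, 0, 0, 0], [0, 0, 0, 0], [0, 0, 0, 0], [0, 0, 0, 0]],
], jaw=10, force=20)

```text
t: 40.95
tcp_pos: [0.516, 0.0869, 0.1778]
tool_rot: [0.614, 0.353, 0.314, 0.633]
force: [-5.3, 6.6, -1.3]
finger_gap: 0.176
```

```bash
python3 - <<'E'
from h import *
s,M=pose(); C=np.array([.545,-.018]); g=s['tcp_pos'][:2]-.020*M[:2,0]; v=g-C; print('pin',g.round(4),np.hypot(*v).round(4),np.degrees(np.arctan2(v[1],v[0])).round(1))
c=snapshot('scene'); a=c[150:270,300:440]; cv2.imwrite('pics/c8.png',cv2.resize(a,(560,480),interpolation=cv2.INTER_CUBIC)[:,:,::-1])
E
```

```text
t 40.95 tcp [0.516  0.0869 0.1778] x [ 0.554  0.83  -0.061] y [0.036 0.05  0.998] z [ 0.832 -0.555 -0.002] q [-0.717  1.019  2.166  1.445  1.504 -1.612] gap 0.176 F [-5.3  6.6 -1.3]
pin [0.505  0.0703] 0.0969 114.4
```

View pics/c8.png

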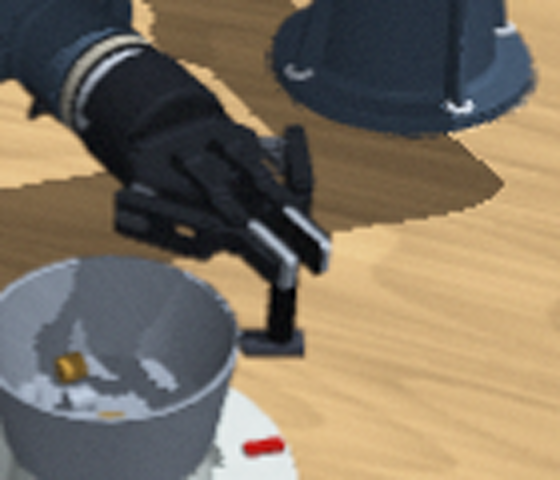

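The jaws hold the pin: gap 15 mm, radius 96.9 mm about my axis, angle about -0.23 rad. Planning the circle in tool axes.

```bash
cat > circ.py <<'E'
from h import *
import sys
a0,a1,n,ex,ez=map(float,sys.argv[1:]); n=int(n)  # az deg start/end, rows, extra correction mm
s=status.sense(); M=R.from_quat(s['tool_rot']).as_matrix()
a=np.radians(np.linspace(a0,a1,n+1)); P=.096*np.c_[np.cos(a),np.sin(a),0*a]
T=(P-P[0])@M*1000+np.linspace(0,1,n+1)[:,None]*[ex,0,ez]; T=T.round(0); print(np.diff(T,axis=0).astype(int).tolist())
E
python3 circ.py 114.4 214.4 10 0 -5; python3 circ.py 214.4 314.4 10 0 0;python3 circ.py 314.4 414.4 10 0 0;python3 circ.py 414.4 496.4 9 0 0
```

```text
[[-15, -1, -8], [-16, -1, -5], [-16, -1, -3], [-17, -1, 0], [-16, -1, 4], [-16, -1, 6], [-14, -1, 8], [-12, 0, 11], [-10, -1, 13], [-8, 0, 15]]
[[-5, 0, 16], [-2, 0, 17], [1, 0, 16], [4, 0, 17], [6, 0, 15], [10, 1, 14], [11, 1, 12], [13, 1, 10], [15, 0, 8], [16, 1, 5]]
[[17, 1, 2], [16, 1, -1], [17, 1, -4], [15, 1, -6], [14, 1, -9], [12, 0, -12], [10, 1, -13], [8, 1, -15], [5, 0, -16], [2, 0, -17]]
[[-1, 0, -15], [-3, 0, -15], [-5, -1, -14], [-8, 0, -14], [-9, -1, -11], [-12, 0, -11], [-13, -1, -8], [-14, -1, -6], [-14, -1, -4]]
```

>>> arm_command([
  [[-15, -1, -8, 0], [-16, -1, -5, 0], [-16, -1, -3, 0], [-17, -1, 0, 0], [-16, -1, 4, 0], [-16, -1, 6, 0], [-14, -1, 8, 0], [-12, 0, 11, 0], [-10, -1, 13, 0], [-8, 0, 15, 0]],
])

```text
t: 42.0
tcp_pos: [0.4649, -0.0493, 0.1785]
tool_rot: [0.612, 0.359, 0.319, 0.628]
force: [-36.2, -12.3, -1.0]
finger_gap: 0.175
```

```bash
cat > pin.py <<'E'
from h import *
s,M=pose(); C=np.array([.545,-.018]); g=s['tcp_pos'][:2]-.020*M[:2,0]; v=g-C; print('pin',g.round(4),np.hypot(*v).round(4),np.degrees(np.arctan2(v[1],v[0])).round(1), 'F tool',(M.T@s['force']).round(1))
E
python3 pin.py
```

```text
t 42.00 tcp [ 0.4649 -0.0493  0.1785] x [ 0.538  0.841 -0.06 ] y [0.039 0.046 0.998] z [ 0.842 -0.539 -0.008] q [-1.038  0.991  2.063  1.099  1.55  -1.484] gap 0.175 F [-36.2 -12.3  -1. ]
pin [ 0.4541 -0.0661] 0.1028 -152.1 F tool [-29.8  -3.  -23.8]
```

Radial force of 38 N: the axis estimate or the hold has drifted. Checking the axis independently from the scene camera before going on.

```bash
python3 - <<'E'
from h import *
im=cv2.imread('pics/scene0.png')[:,:,::-1].copy()
def fit(n,im,lo,hi,box,z,vmin=None):
    h=cv2.convexHull(np.vstack(blobs(im,lo,hi,box,30)))[:,0]
    if vmin: h=h[h[:,1]>vmin]
    P=np.array([onz(n,p,z)[:2] for p in h])
    for k in range(4):
        A=np.c_[2*P,np.ones(len(P))]; s=np.linalg.lstsq(A,(P**2).sum(1),rcond=None)[0]; r=np.sqrt(s[2]+s[0]**2+s[1]**2); e=np.abs(np.hypot(*(P-s[:2]).T)-r); P=P[e<=np.quantile(e,.85)]
    print(n,s[:2].round(4),r.round(4),len(P))
fit('scene',im,(0,0,100),(180,60,255),(276,225,380,303),.01,262)
t=cv2.imread('pics/top0.png')[:,:,::-1].copy()
g=cv2.cvtColor(t,cv2.COLOR_RGB2HSV)[258,270:385]; print(g[:,1:].tolist()[::2])
# red mark ends
for n,i,b in(('top',t,(285,275,305,292)),('scene',im,(355,255,378,268))):
    c=np.vstack(blobs(i,(0,120,60),(8,255,255),b,2))[:,0]; print(n,'red',onz(n,c.mean(0),.0115).round(4))
E
python3 pin.py
```

```text
scene [ 0.5528 -0.0159] 0.1105 8
[[139, 134], [137, 134], [139, 134], [137, 134], [134, 135], [43, 147], [13, 163], [11, 162], [11, 162], [13, 163], [11, 160], [11, 141], [17, 73], [7, 38], [7, 39], [12, 43], [16, 64], [23, 66], [19, 67], [20, 77], [29, 116], [28, 118], [31, 122], [28, 119], [31, 117], [30, 119], [31, 117], [30, 121], [28, 119], [26, 116], [31, 117], [29, 116], [28, 117], [30, 119], [30, 118], [31, 117], [30, 118], [32, 118], [28, 118], [30, 119], [28, 109], [23, 68], [20, 65], [24, 75], [20, 100], [14, 92], [14, 91], [14, 91], [17, 92], [17, 91], [17, 92], [69, 78], [136, 73], [134, 74], [135, 115], [137, 132], [138, 133], [141, 132]]
top red [0.4871 0.0587 0.0115]
scene red [0.4864 0.0575 0.0115]
t 42.00 tcp [ 0.4649 -0.0493  0.1785] x [ 0.538  0.841 -0.06 ] y [0.039 0.046 0.998] z [ 0.842 -0.539 -0.008] q [-1.038  0.991  2.063  1.099  1.55  -1.484] gap 0.175 F [-36.2 -12.3  -1. ]
pin [ 0.4541 -0.0661] 0.1028 -152.1 F tool [-29.8  -3.  -23.8]
```

>>> arm_command([
  [[0, 0, 0, 0], [0, 0, 0, 0]],
])

```text
t: 42.2
tcp_pos: [0.4699, -0.055, 0.1784]
tool_rot: [0.612, 0.353, 0.315, 0.633]
force: [-30.8, -18.3, 2.5]
finger_gap: 0.179
```

```bash
python3 pin.py; python3 - <<'E'
from h import *
print(status.sense()['ft_torque'],status.sense()['tau'].round(1)); c=snapshot('scene'); a=c[150:290,270:430]; cv2.imwrite('pics/c9.png',cv2.resize(a,(640,560),interpolation=cv2.INTER_CUBIC)[:,:,::-1])
E
```

```text
t 42.20 tcp [ 0.4699 -0.055   0.1784] x [ 0.552  0.831 -0.061] y [0.032 0.051 0.998] z [ 0.833 -0.553  0.001] q [-1.039  0.989  2.057  1.114  1.552 -1.486] gap 0.179 F [-30.8 -18.3   2.5]
pin [ 0.4589 -0.0716] 0.1015 -148.1 F tool [-32.4   0.5 -15.5]
[-0.28904821  0.47281845  2.66904097] [ 10.9 -37.3   5.3   4.9   3.1  -0.1]
```

View pics/c9.png

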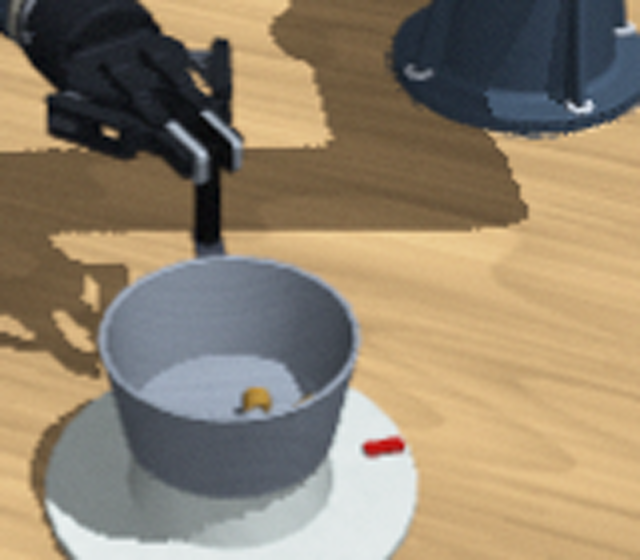

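The jaws still hold the pin, at crop (207,165). The command is inside the pin's circle, so I'm backing it off outward to shed the force.

>>> arm_command([
  [[-4, 0, -2, 0], [-4, 0, -2, 0], [0, 0, 0, 0]],
])

```text
t: 42.55
tcp_pos: [0.4685, -0.0599, 0.1783]
tool_rot: [0.615, 0.348, 0.31, 0.636]
force: [15.4, 8.2, -0.6]
finger_gap: 0.172
```

```bash
python3 pin.py
```

```text
t 42.55 tcp [ 0.4685 -0.0599  0.1783] x [ 0.566  0.822 -0.061] y [0.033 0.052 0.998] z [ 0.824 -0.567  0.002] q [-1.054  0.99   2.063  1.117  1.548 -1.493] gap 0.172 F [15.4  8.2 -0.6]
pin [ 0.4571 -0.0764] 0.1055 -146.4 F tool [15.5  0.3  8. ]
```

```bash
python3 circ.py 213 263 5 3 1
```

```text
[[-4, 0, 16], [-2, -1, 17], [1, 0, 17], [5, 1, 16], [7, 0, 16]]
```

>>> arm_command([
  [[-4, 0, 16, 0], [-2, -1, 17, 0], [1, 0, 17, 0], [5, 1, 16, 0], [7, 0, 16, 0], [0, 0, 0, 0], [0, 0, 0, 0]],
])

```text
t: 43.25
tcp_pos: [0.5383, -0.1003, 0.1784]
tool_rot: [0.614, 0.349, 0.312, 0.636]
force: [0.5, -4.2, 0.6]
finger_gap: 0.176
```

```bash
python3 pin.py; python3 circ.py 263 313 5 0 0
```

```text
t 43.25 tcp [ 0.5383 -0.1003  0.1784] x [ 0.562  0.825 -0.06 ] y [0.031 0.051 0.998] z [ 0.826 -0.563  0.003] q [-0.969  0.975  1.864  1.199  1.621 -1.292] gap 0.176 F [ 0.5 -4.2  0.6]
pin [ 0.5271 -0.1168] 0.1004 -100.3 F tool [-3.3  0.4  2.8]
[[9, 0, 14], [11, 1, 13], [13, 1, 10], [15, 1, 8], [16, 1, 5]]
```

>>> arm_command([
  [[8, 0, 14, 0], [11, 1, 13, 0], [13, 1, 10, 0], [14, 1, 8, 0], [16, 1, 6, 0], [0, 0, 0, 0]],
])

```text
t: 43.85
tcp_pos: [0.6159, -0.075, 0.1781]
tool_rot: [0.614, 0.35, 0.313, 0.635]
force: [-1.3, 0.8, 1.2]
finger_gap: 0.174
```

```bash
sed -i 's/-\.020\*M/-.0155*M/' pin.py; python3 pin.py; python3 circ.py 311 361 5 0 0
```

```text
t 43.85 tcp [ 0.6159 -0.075   0.1781] x [ 0.559  0.827 -0.06 ] y [0.033 0.05  0.998] z [ 0.828 -0.56   0.001] q [-0.821  0.982  1.748  1.34   1.605 -1.172] gap 0.174 F [-1.3  0.8  1.2]
pin [ 0.6073 -0.0879] 0.0936 -48.3 F tool [-0.2  1.2 -1.5]
[[16, 1, 3], [17, 1, 0], [17, 1, -3], [15, 1, -6], [15, 1, -8]]
```

>>> arm_command([
  [[16, 1, 3, 0], [17, 1, 0, 0], [17, 1, -3, 0], [15, 1, -6, 0], [15, 1, -8, 0], [0, 0, 0, 0]],
])

```text
t: 44.45
tcp_pos: [0.6537, -0.0054, 0.1781]
tool_rot: [0.614, 0.345, 0.309, 0.639]
force: [15.5, -1.4, -0.5]
finger_gap: 0.171
```

```bash
python3 pin.py; python3 circ.py 1 51 5 0 0
```

```text
t 44.45 tcp [ 0.6537 -0.0054  0.1781] x [ 0.571  0.818 -0.062] y [0.029 0.055 0.998] z [ 0.82  -0.572  0.008] q [-0.679  0.979  1.769  1.483  1.54  -1.186] gap 0.171 F [15.5 -1.4 -0.5]
pin [ 0.6449 -0.018 ] 0.0999 -0.0 F tool [ 7.7 -0.1 13.5]
[[13, 1, -11], [10, 1, -13], [8, 0, -15], [6, 1, -15], [2, 0, -17]]
```

>>> arm_command([
  [[14, 1, -9, 0], [11, 1, -12, 0], [8, 0, -14, 0], [6, 1, -15, 0], [3, 0, -17, 0], [0, 0, 0, 0]],
])

```text
t: 45.05
tcp_pos: [0.6166, 0.0731, 0.1786]
tool_rot: [0.614, 0.35, 0.313, 0.634]
force: [11.8, 17.6, 0.4]
finger_gap: 0.168
```

```bash
python3 pin.py; python3 circ.py 50 100 5 0 0
```

```text
t 45.05 tcp [0.6166 0.0731 0.1786] x [ 0.559  0.827 -0.06 ] y [0.033 0.05  0.998] z [ 0.829 -0.56   0.001] q [-0.597  0.975  1.924  1.553  1.513 -1.329] gap 0.168 F [11.8 17.6  0.4]
pin [0.608  0.0603] 0.1004 51.2 F tool [21.1  1.6 -0.1]
[[0, 0, -17], [-2, 0, -16], [-6, 0, -16], [-8, -1, -15], [-10, -1, -13]]
```

>>> arm_command([
  [[2, 0, -17, 0], [-1, 0, -16, 0], [-5, 0, -16, 0], [-7, -1, -15, 0], [-10, -1, -13, 0], [0, 0, 0, 0]],
])

```text
t: 45.65
tcp_pos: [0.5408, 0.0948, 0.1781]
tool_rot: [0.616, 0.349, 0.311, 0.634]
force: [-0.7, -1.1, 3.5]
finger_gap: 0.173
```

```bash
python3 pin.py; python3 circ.py 101 137 5 0 0
```

```text
t 45.65 tcp [0.5408 0.0948 0.1781] x [ 0.563  0.824 -0.059] y [0.034 0.048 0.998] z [ 0.826 -0.564 -0.001] q [-0.66   1.007  2.124  1.509  1.512 -1.559] gap 0.173 F [-0.7 -1.1  3.5]
pin [0.5321 0.082 ] 0.1009 97.4 F tool [-1.5  3.4  0.1]
[[-9, -1, -8], [-10, 0, -7], [-11, -1, -5], [-11, 0, -4], [-12, -1, -3]]
```

```bash
python3 circ.py 98 139.5 6 0 0
```

```text
[[-8, -1, -8], [-9, 0, -7], [-10, -1, -6], [-11, 0, -5], [-11, -1, -3], [-12, -1, -2]]
```

>>> arm_command([
  [[-8, -1, -8, 0], [-9, 0, -7, 0], [-10, -1, -6, 0], [-11, 0, -5, 0], [-11, -1, -3, 0], [-12, -1, -2, 0], [0, 0, 0, 0], [0, 0, 0, 0]],
])

```text
t: 46.45
tcp_pos: [0.4818, 0.0615, 0.1773]
tool_rot: [0.615, 0.349, 0.311, 0.635]
force: [3.1, -2.7, 3.3]
finger_gap: 0.172
```

```bash
python3 pin.py; python3 - <<'E'
from h import *
c=snapshot('scene'); a=c[150:290,290:450]; cv2.imwrite('pics/c10.png',cv2.resize(a,(640,560),interpolation=cv2.INTER_CUBIC)[:,:,::-1])
k=blobs(c,(0,0,0),(180,255,50),(365,215,400,250),5); print([cv2.boundingRect(x) for x in k])
C=np.array([.546,-.0175])
for a in(120,127.5,133,139,145): 
    r=np.radians(a); print(a,proj('scene',[[C[0]+.096*np.cos(r),C[1]+.096*np.sin(r),z] for z in(.118,.145)]).round(1).tolist())
E
```

```text
t 46.45 tcp [0.4818 0.0615 0.1773] x [ 0.563  0.824 -0.06 ] y [0.033 0.05  0.998] z [ 0.826 -0.564  0.001] q [-0.837  1.044  2.221  1.342  1.482 -1.692] gap 0.172 F [ 3.1 -2.7  3.3]
pin [0.473  0.0487] 0.0981 137.2 F tool [-0.7  3.3  4.1]
[(365, 215, 3, 9)]
120 [[369.5, 230.7], [370.1, 221.3]]
127.5 [[368.2, 227.3], [368.8, 217.9]]
133 [[366.8, 224.9], [367.3, 215.5]]
139 [[364.9, 222.5], [365.4, 213.1]]
145 [[362.6, 220.1], [363.1, 210.8]]
```

Pin estimated at 137°, about 10° past the red mark's 127.5°, with low force. Letting go and rising clear.

>>> arm_command([
  [[0, 0, 0, 0], [0, 0, 0, 0], [0, 0, 0, 0], [0, 0, 0, 0], [0, 0, 0, 0], [0, 15, 0, 0], [0, 30, 0, 0], [0, 40, 0, 0], [0, 40, 0, 0], [0, 30, 0, 0]],
], jaw=80)

```text
t: 47.5
tcp_pos: [0.4858, 0.0709, 0.334]
tool_rot: [0.614, 0.35, 0.312, 0.635]
force: [1.3, -1.0, -0.6]
finger_gap: 0.801
```

>>> arm_command([
  [[-10, 10, -10, 0], [-20, 20, -20, 0], [-20, 30, -20, 0], [-20, 30, -20, 0], [-10, 15, -10, 0], [0, 0, 0, 0]],
])

```text
t: 48.1
tcp_pos: [0.3781, 0.0547, 0.4424]
tool_rot: [0.613, 0.349, 0.311, 0.637]
force: [0.7, 0.2, -0.7]
finger_gap: 0.795
```

```bash
python3 pin.py; python3 - <<'E'
from h import *
c=snapshot('scene'); t=snapshot('top'); cv2.imwrite('pics/sc11.png',c[:,:,::-1]); cv2.imwrite('pics/top11.png',t[:,:,::-1])
k=blobs(c,(0,0,0),(180,255,50),(350,195,400,250),5); print('pin scene',[cv2.boundingRect(x) for x in k]); 
x,y,w,h=cv2.boundingRect(k[0]); 
C=np.array([.546,-.0175])
for a in(127.5,132,137,142): r=np.radians(a); print(a,proj('scene',[[C[0]+.096*np.cos(r),C[1]+.096*np.sin(r),z] for z in(.118,.182)]).round(1).tolist())
a=c[150:320,180:400]; cv2.imwrite('pics/c11.png',cv2.resize(a,(792,600),interpolation=cv2.INTER_CUBIC)[:,:,::-1])
t0=cv2.imread('pics/scene0.png')[:,:,::-1]
for n,b in(('jar',(440,270,490,330)),('plant',(165,200,207,255)),('mouse',(350,335,405,395)),('bottle',(205,253,250,328))):
    print(n,'mean diff',np.abs(c[b[1]:b[3],b[0]:b[2]].astype(int)-t0[b[1]:b[3],b[0]:b[2]]).mean().round(2))
E
```

```text
t 48.10 tcp [0.3781 0.0547 0.4424] x [ 0.563  0.824 -0.062] y [0.031 0.054 0.998] z [ 0.826 -0.563  0.004] q [-1.134  0.225  2.308  1.085  1.813 -1.044] gap 0.795 F [ 0.7  0.2 -0.7]
pin [0.3693 0.042 ] 0.1856 161.2 F tool [ 0.7 -0.7  0.5]
pin scene [(358, 198, 11, 27)]
127.5 [[368.2, 227.3], [369.6, 204.5]]
132 [[367.1, 225.4], [368.4, 202.6]]
137 [[365.5, 223.3], [366.8, 200.5]]
142 [[363.8, 221.3], [365.0, 198.6]]
jar mean diff 16.53
plant mean diff 1.6
mouse mean diff 1.91
bottle mean diff 1.52
```

View pics/c11.png

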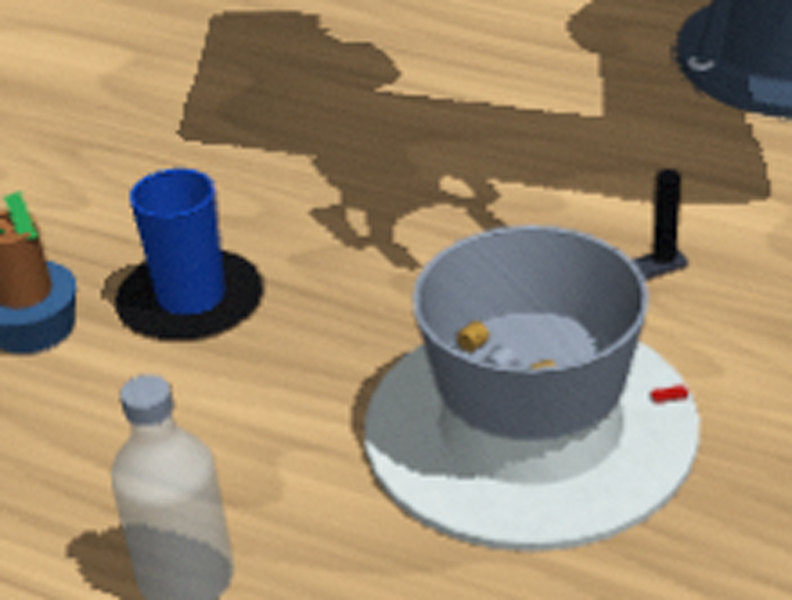

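The beaker stands upright and empty on the mat at crop (185,290). The pin at (668,172) is past the red mark at (668,394), and slugs are in the basket. Numeric checks on the jar and for strays remain.

```bash
python3 - <<'E'
from h import *
L=lambda n:cv2.imread(f'pics/{n}.png')[:,:,::-1].copy()
c0,c1,t0,t1=L('scene0'),L('sc11'),L('top0'),L('top11')
for n,i in(('before',c0),('after',c1)): print('lid',n,[cv2.boundingRect(x) for x in blobs(i,(0,0,130),(180,60,255),(445,270,490,302),30)],'label',[cv2.boundingRect(x) for x in blobs(i,(0,0,80),(180,70,255),(440,300,490,330),30)])
for n,i in(('before',t0),('after',t1)): print('lid top',n,[cv2.boundingRect(x) for x in blobs(i,(0,0,110),(180,70,255),(165,240,200,275),30)])
b=blobs(t1,(110,120,30),(130,255,255),(410,230,480,300)); print('beaker top',[cv2.boundingRect(x) for x in b])
x,y,w,h=cv2.boundingRect(b[0]); hs=cv2.cvtColor(t1[y+4:y+h-4,x+4:x+w-4],cv2.COLOR_RGB2HSV); print('nonblue inside',int(((hs[...,0]<105)|(hs[...,0]>135)).sum()),hs[...,0].size)
(u,v),r=cv2.minEnclosingCircle(b[0]); print('rim',onz('top',(u,v),.099).round(3))
print('brass blobs in basket',[(cv2.boundingRect(k)) for k in blobs(t1,(12,140,70),(28,255,255),(297,228,357,287),3)])
g=t1[228:288,297:357]; H=cv2.cvtColor(g,cv2.COLOR_RGB2HSV); print('steel-ish bright px',int(((H[...,1]<40)&(H[...,2]>140)).sum()))
d=cv2.absdiff(c0,c1).max(2); m=cv2.morphologyEx((d>50).astype(np.uint8),cv2.MORPH_OPEN,np.ones((3,3),np.uint8)); m[:170]=0
print('scene changes',[cv2.boundingRect(k) for k in cv2.findContours(m,cv2.RETR_EXTERNAL,cv2.CHAIN_APPROX_SIMPLE)[0]])
E
```

```text
lid before [(457, 276, 23, 21)] label [(449, 301, 27, 19)]
lid after [(456, 276, 24, 21)] label [(449, 301, 27, 19)]
lid top before [(174, 247, 21, 21)]
lid top after [(174, 247, 21, 21)]
beaker top [(436, 253, 33, 29)]
nonblue inside 4 525
rim [ 0.512 -0.301  0.099]
brass blobs in basket [(317, 250, 7, 7), (319, 233, 7, 7), (310, 240, 6, 6), (343, 257, 6, 6)]
steel-ish bright px 81
scene changes [(448, 275, 12, 14), (352, 262, 3, 3), (470, 249, 31, 47), (306, 241, 10, 9), (208, 227, 6, 8), (357, 198, 19, 41), (216, 198, 26, 41), (267, 194, 52, 32), (375, 180, 19, 28), (339, 170, 8, 13), (240, 170, 50, 7), (176, 170, 58, 17)]
```

Four brass slugs are in the basket, the beaker is empty, the jar has not moved, and nothing new lies on the table. Handing in.

```bash
python3 -c "
from station import ticket,status; print(status.sense()['t']); print(ticket.sign_off())"
```

```text
48.2
the job is handed in; nothing more can be done
None
```

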